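# Check-weigh the vial carrier on a hand spring scale

### The job

Weigh the carrier of vials (the basket with the swinging wire handle): take the hand scale from its stand, catch the wire handle in its hook and raise it smoothly, so that the carrier hangs level and still by the scale alone, about a centimetre clear of the tray, and hold it there for a two-second reading, never running the scale to its stop. Then set the carrier gently back down where it stood, unhook, and hang the scale back in its stand; do not tip or shove the carrier, and leave the other things alone.

Things in the scene. Friction and masses are not known exactly. Their poses are not given: they have to be found in the camera images.
- carrier: Carrier: open lattice basket 120 (x) x 170 (y) x 50 mm tall, packed with capped vials that reach 59 mm: one rigid load of 0.4 to 0.9 kg in all, the weight different each time and not told. Origin at the centre of its underside, z up. It has a swinging wire handle (see bail_hinge).
- bail_hinge (a point): Middle of the hinge axis (along y, 45 mm above the carrier's origin) of its wire handle; carrier's axes. 6 mm wire; the bar runs along y, its middle 75 mm from the axis, with a 6 mm raised kink 30 mm long that centres a hook. The handle leans up to 0.5 rad towards +x or -x (bar up to 36 mm aside, 9 mm lower): not measured. It stays as left, swings at about 0.4 N and comes upright under load.
- scale_grip (a point): Hand spring scale, 0.16 kg: centre of its grip, on the scale's axis, z up. Black grip block 30 (x) x 46 (y) mm, from 28 mm below this point to 22 mm above it (a thin eye stands 10 mm higher), to be held from above. Below it a 24 mm clear tube, to 90 mm below this point, then the hook on its sprung rod.
- hook_seat (a point): Where a caught bar seats in the bowl of the scale's hook (5 mm wire, in its x-z plane): on its axis, 149.5 mm below scale_grip unloaded. From here: underside 8 mm below; free tip 17 mm to +x, its top 17 mm above; rod from 27 to 60 mm above. The mouth opens to the scale's +x: a bar comes in level 22 to 50 mm above, up to the rod, then sinks to the seat past the rod's +x side; out likewise.
- hook (a joint): How far the scale's hook is drawn out, m (pointer in the clear tube): 0 unloaded; after the first 0.25 N it grows 1 mm per 0.22 N of load (about 45 mm per kg), to a hard stop at 0.054 (12 N).
- stand: Fixed stand of the scale; origin at the centre under its base (130 x 100 x 10 mm). A post at x = -50 mm carries a level fork, top 160 mm above the origin: two 18 mm prongs along x beside a 30 mm slot, open at +x, each with a 5 mm lip at x = 26 to 32 mm. The scale hangs in it by its shoulders, its x along the stand's x; out by lifting over the lips, then 50 mm or more to +x; back the same way.
- stand_rest (a point): Where scale_grip lies when the scale hangs home in the fork: on the stand's vertical axis, 188 mm above its origin; stand's axes.
- tray: Fixed perforated metal tray 440 (x) x 800 (y) mm under everything, floor 6 mm thick, low rim 20 mm high. Origin at the centre of its underside; upper face 6 mm above the origin.
- basket_mid (a point): Bystander: handle-less basket of vials 100 x 120 mm, up to 59 mm tall; a point on its axis 25 mm above its underside.
- brick_mid (a point): Bystander: white cold brick 60 x 90 x 26 mm; its centre.
- loose_vial_mid (a point): Bystander: single capped vial, 30 mm diameter, 55 mm tall; its centre.

How it is judged:
By the outcome, as a careful person would: the job done as asked, in the order asked, and still so for the second after the job is handed in, with the robot touching nothing.
It also fails if it takes over 64 s, if anything falls off the work surface, if the arm or the gripper's body presses on something with over 40 N, if the wrist force passes 120 N, or if a joint passes its speed limit or range.

### The arm

A 7-joint arm with a two-finger parallel gripper is mounted at the origin on the work surface. World frame = base frame: x ahead of the robot, y to its left, z up, the work surface at z = 0. Lengths are in m, angles in rad, forces in N, time in s.
With the tool pointing down it reaches from about 0.35 to 0.9 m from the base axis. Payload 8.1 kg.
Tool frame: the origin (TCP) lies midway between the tips of the shut fingers; the grasp point (between the pads) lies arm.hold_point_z behind it (arm.hold_point_z is the distance from the TCP to the grasp point, in m); z points along the fingers, x is the direction in which the jaws open and shut, and the axes are right-handed (so a half turn about z gives the same grasp; the last joint's range is limited). The gripper opens to 92 mm and grips with 3 to 60 N. Pads are 19 mm wide; open, the fingers measure 130 mm over their backs; the gripper's body (75 mm by 190 mm) begins 47 mm behind the grasp point.
Start: joints at [1.007, 0.434, 0.025, 1.573, -0.012, 1.134, -0.075], TCP at [0.278, -0.56, 0.227] pointing down, gripper open.
Joint ranges: [-2.62, 2.62], [-0.44, 2.09], [-1.27, 1.32], [0.08, 2.57], [-1.32, 4.46], [0.12, 2], [-2.74, 2.74]. Speed limits (rad/s): [2.22, 2.22, 3.01, 3.01, 3.14, 3.14, 3.14].

### API

Orientations are given as a rotation vector (axis times angle).
In Python, from cell import arm gives the robot as it stands.
- The arm moves only by the shell command python3 -m pendant 'ROWS' [FORCE]. ROWS is JSON, a list of rows, each an object with "dp": the shift along the tool's x, y, z in m, a list of three; "rotation": the turn, a rotation vector about the tool's x, y, z in rad, a list of three; "fingers": the closure, from -1 (fully open) to 1 (shut). In form: [{"dp": [x, y, z], "rotation": [rx, ry, rz], "fingers": fingers}, ...]. A call has 1 to 20 rows; each row is the pose to reach, as a shift and turn from the pose measured when the call began, along the tool's axes at that moment; what a row does not reach only later rows make up. A row lasts 1/8 s, in which the tool goes at most 62.5 mm and 10.7 degrees, less where a joint would pass 70% of its speed; a pose out of reach is approached as far as the arm can. A call with a gripper value outside its range is refused whole. The fingers move at their own pace and stop on an object; FORCE is the grip in N (left out, the last holds). Time passes only in rows, so rows that repeat a pose let the fingers close. It gives the time, the measured TCP pose, the force and the opening at its end, in the units of the state.
- arm.observe(): the state, without advancing time (a new reading comes with each control period).
- arm.get_image(name): name is "scene" or "side" or "wrist"; returns the picture (384x512x3 uint8, blue, green, red); there is no depth.
- arm.camera_params(name): a dict with "camera_matrix" (3x3 intrinsics, pixels), "rvec" (rotation vector, rad) and "tvec" (3), from world to camera coordinates, as OpenCV has them. Camera axes: x right, y down, z forward; pixel columns grow to the right and rows downward; lengths in m; the calibration is good to about 2 mm. A picture is of the moment at which its call begins: read the wrist's pose just before it. camera_params takes no time and is no camera call; for the wrist camera it gives the pose at the moment of the call.
- arm.sign_off(): hands the job in, once; it reports no verdict.
The state is a dict: "clock": time; "joints": joint angles; "dq": joint speeds; "joint_efforts": joint torques, N m; "position": TCP position; "ee_rot": TCP orientation; "force": force on the tool from outside, world axes, zero at the start; "ft_torque": the same for the moment, N m; "width": opening from 0.0 (shut) to 1.0 (fully open).
Only numpy, scipy, OpenCV 4.12 (cv2) and the standard library are available. Lean on these libraries where they do the work, as an engineer would, in place of code of your own. Each camera call takes 0.05 s, during which the arm holds its last target.

## Working session

There is one attempt and no reset: what is moved stays moved. The work goes in short steps, Python scripts to look and compute and a shell command to move; the robot and the scene stay as the last step left them, time stands still between calls to the robot, and variables do not carry over. Pictures are saved under pics/ and viewed, and the job is handed in when it is done.

```bash
ls; mkdir -p pics; cat > h.py <<'E'
import numpy as np, cv2
from cell import arm
def snap(name,fn):
    p=arm.camera_params(name); im=arm.get_image(name); cv2.imwrite('pics/'+fn,im); return im,p
def ray(p,uv):
    K=np.array(p['camera_matrix'],float);R,_=cv2.Rodrigues(np.array(p['rvec'],float));t=np.array(p['tvec'],float).ravel()
    d=R.T@np.linalg.inv(K)@np.array([uv[0],uv[1],1.]);return -R.T@t,d/np.linalg.norm(d)
def onz(p,uv,z):
    c,d=ray(p,uv);return c+d*(z-c[2])/d[2]
def proj(p,X):
    return cv2.projectPoints(np.array(X,float).reshape(-1,3),np.array(p['rvec'],float),np.array(p['tvec'],float),np.array(p['camera_matrix'],float),None)[0].reshape(-1,2)
def tri(a,b):
    (c1,d1),(c2,d2)=a,b
    A=np.stack([d1,-d2],1);s=np.linalg.lstsq(A,c2-c1,rcond=None)[0]
    q1=c1+s[0]*d1;q2=c2+s[1]*d2;return (q1+q2)/2,np.linalg.norm(q1-q2)
E
python3 - <<'E'
from h import *
for n in ['scene','side','wrist']:
    im,p=snap(n,n+'0.png'); print(n,ray(p,(256,192)))
print(arm.observe(),arm.hold_point_z)
E
```

```text
pics
scene (array([1.00859086, 0.12671672, 0.75224552]), array([-0.60257632, -0.13829467, -0.78598751]))
side (array([0.15298118, 0.48723795, 0.58570797]), array([ 0.5131149 , -0.61034345, -0.60348485]))
wrist (array([ 0.3441391 , -0.52637747,  0.38443901]), array([-0.23707912, -0.11263081, -0.96493927]))
{'clock': 0.15, 'joints': array([ 1.00738448,  0.43503182,  0.02497802,  1.57384875, -0.01158421,
        1.13400154, -0.07509908]), 'dq': array([ 0.00038305, -0.002763  ,  0.00086279, -0.0028459 , -0.00028795,
        0.00010029, -0.00243532]), 'joint_efforts': array([ 2.58402222e-03, -6.68253708e+01,  9.86227356e-01, -3.14691246e+01,
       -6.05422491e-02,  3.93164938e-02,  1.40230100e-04]), 'position': array([ 0.27771091, -0.55950104,  0.22615985]), 'ee_rot': array([-2.66957764e+00,  1.65524380e+00,  1.61942176e-03]), 'force': array([-0.49934817,  0.7815058 ,  0.08773528]), 'ft_torque': array([ 0.02336997,  0.03461817, -0.04259167]), 'width': 0.9979502685263395} 0.0188
```

View pics/scene0.png

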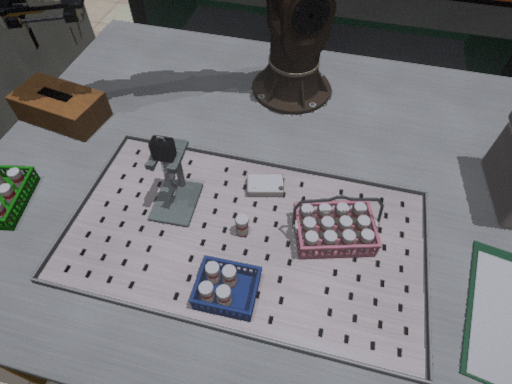

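View pics/side0.png

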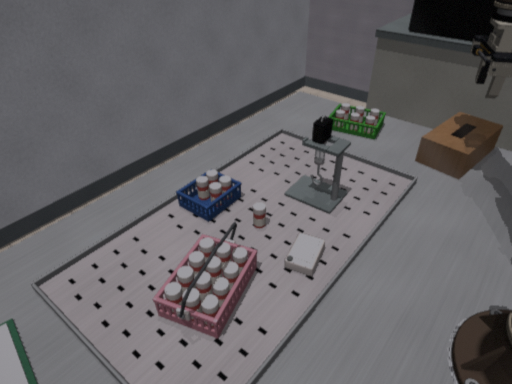

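View pics/wrist0.png

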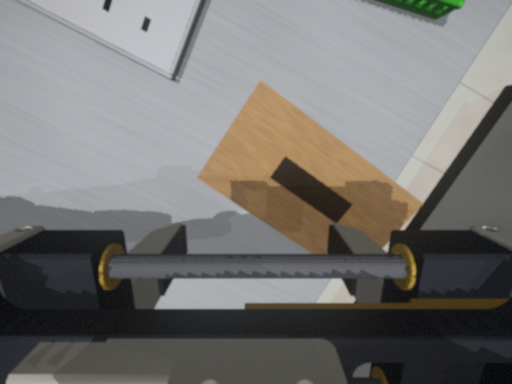

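```bash
python3 - <<'E'
from h import *
def crop(n,x,y,w,h,k,o):
    im=cv2.imread(f'pics/{n}0.png')[y:y+h,x:x+w]; return cv2.imwrite(f'pics/{o}',cv2.resize(im,None,fx=k,fy=k,interpolation=cv2.INTER_CUBIC))
crop('scene',280,180,120,90,6,'c1.png')
crop('side',140,210,140,130,4.5,'c2.png')
crop('scene',130,120,90,110,5,'c3.png')
crop('side',270,100,110,120,5,'c4.png')
E
```

```text
(no output)
```

View pics/c1.png

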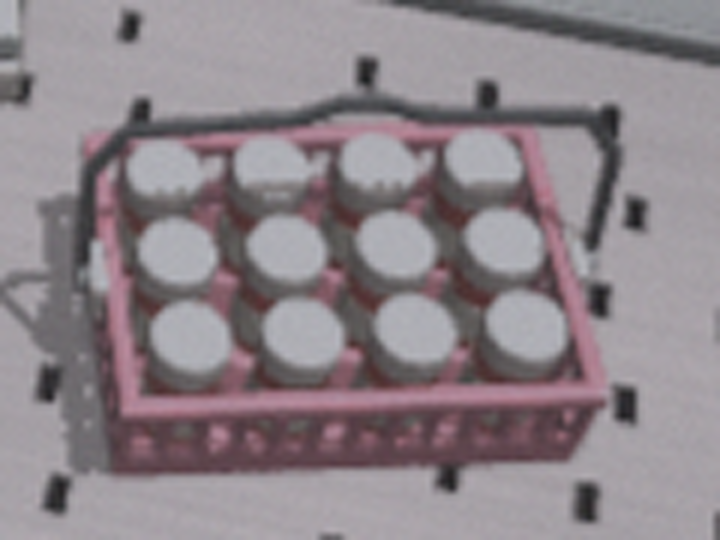

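View pics/c2.png

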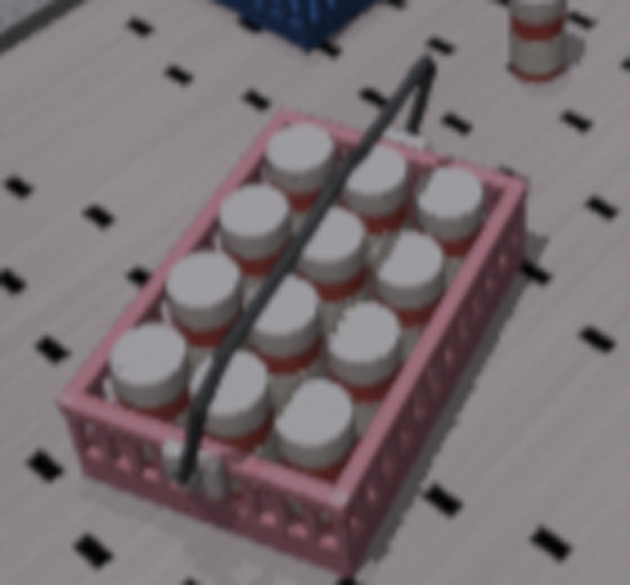

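View pics/c3.png

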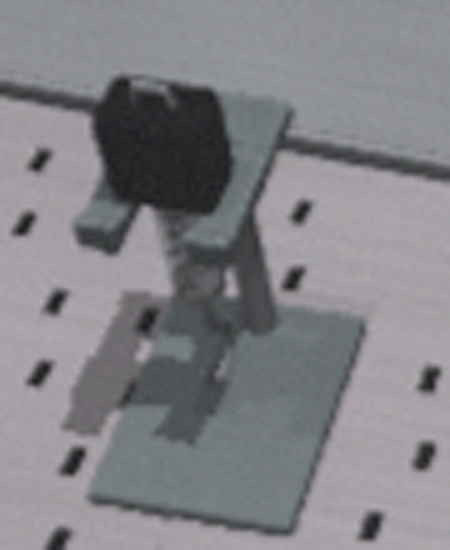

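View pics/c4.png

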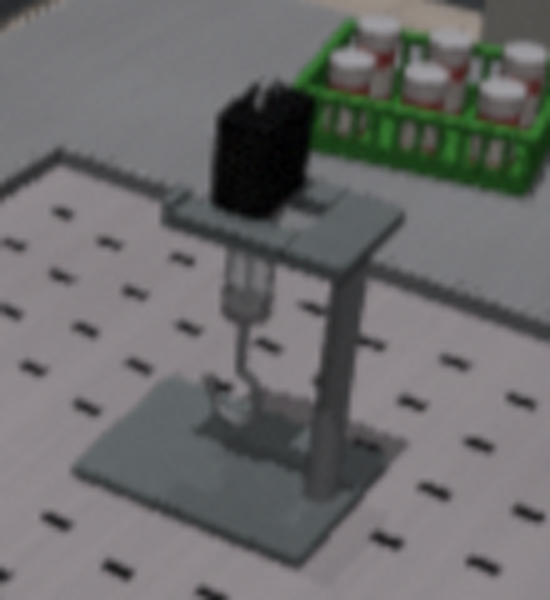

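```bash
python3 - <<'E'
from h import *
S=arm.camera_params('scene');D=arm.camera_params('side')
f=lambda u,v,k,x,y:(x+(u+.5)/k-.5,y+(v+.5)/k-.5)
c1=lambda u,v:f(u,v,6,280,180); c2=lambda u,v:f(u,v,4.5,140,210); c3=lambda u,v:f(u,v,5,130,120); c4=lambda u,v:f(u,v,5,270,100)
np.set_printoptions(precision=4,suppress=True)
def quad(q):
    q=np.array(q)[:,:2]; n=len(q)
    print(q, 'mean',q.mean(0)); 
    for i in range(n):
        e=q[(i+1)%n]-q[i]; print('  len',np.linalg.norm(e),'ang',np.degrees(np.arctan2(e[1],e[0])))
print('carrier rim scene, side');
quad([onz(S,c1(*a),.056) for a in [(120,412),(607,400),(540,125),(85,135)]])
quad([onz(D,c2(*a),.056) for a in [(283,112),(62,402),(345,500),(525,183)]])
print('rim tri');
for a,b in [((120,412),(283,112)),((607,400),(62,402)),((540,125),(345,500)),((85,135),(525,183))]: print(tri(ray(S,c1(*a)),ray(D,c2(*b))))
print('bar');
for a,b in [((125,135),(425,65)),((605,120),(203,385))]: print(tri(ray(S,c1(*a)),ray(D,c2(*b))))
print('base scene');quad([onz(S,c3(*a),.016) for a in [(90,497),(295,532),(365,318)]])
print('base side');quad([onz(D,c4(*a),.016) for a in [(180,375),(75,468),(300,562)]])
# fork prong ends top: scene right prong tip, left
print('post/fork')
for a,b in [((80,228),(170,205)),((290,100),(405,215))]: print(tri(ray(S,c3(*a)),ray(D,c4(*b))))
print('grip top z .216?');
E
```

```text
carrier rim scene, side
[[0.5975 0.1287]
 [0.5502 0.2937]
 [0.4334 0.263 ]
 [0.4817 0.0949]] mean [0.5157 0.1951]
  len 0.17164833425572712 ang 106.01340663651037
  len 0.12078743117362059 ang -165.28961403672204
  len 0.1749301033328019 ang -73.96241224131191
  len 0.12068355548382928 ang 16.267424441639918
[[0.5977 0.1315]
 [0.5486 0.2948]
 [0.4347 0.2579]
 [0.483  0.097 ]] mean [0.516  0.1953]
  len 0.1705256022570137 ang 106.75985140355036
  len 0.11973140055867539 ang -162.04721555342374
  len 0.16794106566117895 ang -73.27136375841614
  len 0.11979698059094414 ang 16.71591671721467
rim tri
(array([0.5979, 0.1298, 0.0555]), np.float64(0.0025279935692746427))
(array([0.5494, 0.2941, 0.0548]), np.float64(0.00035267658010517295))
(array([0.4341, 0.2608, 0.0583]), np.float64(0.004069675622586547))
(array([0.4826, 0.0959, 0.0562]), np.float64(0.0023365735471154057))
bar
(array([0.5228, 0.1121, 0.1139]), np.float64(0.002295467819833179))
(array([0.4734, 0.2772, 0.112 ]), np.float64(0.006808521855225077))
base scene
[[ 0.5852 -0.2285]
 [ 0.5798 -0.1293]
 [ 0.4504 -0.1393]] mean [ 0.5385 -0.1657]
  len 0.09936940841384805 ang 93.15578583305413
  len 0.12974277676766946 ang -175.59110242989107
  len 0.16168974058373006 ang -33.50099557033946
base side
[[ 0.5815 -0.2327]
 [ 0.5773 -0.13  ]
 [ 0.4507 -0.1365]] mean [ 0.5365 -0.1664]
  len 0.1028375282330537 ang 92.30488709408034
  len 0.12683135671803977 ang -177.0695740515651
  len 0.16240983947897006 ang -36.35321570961518
post/fork
(array([ 0.5596, -0.1986,  0.1594]), np.float64(0.03853953814018333))
(array([ 0.4491, -0.1659,  0.1782]), np.float64(0.032300020282579035))
grip top z .216?
```

```bash
cat >> h.py <<'E'
from scipy.spatial.transform import Rotation as Ro
np.set_printoptions(precision=4,suppress=True)
def goal(pos,yaw):
    """dp, rotation from present pose to TCP pos, tool down, tool x at yaw(deg)"""
    s=arm.observe(); R=Ro.from_rotvec(s['ee_rot']); y=np.radians(yaw)
    x=np.array([np.cos(y),np.sin(y),0]); z=np.array([0,0,-1.]); G=Ro.from_matrix(np.stack([x,np.cross(z,x),z],1))
    return R.inv().apply(np.array(pos)-s['position']), (R.inv()*G).as_rotvec()
def st():
    s=arm.observe(); x=Ro.from_rotvec(s['ee_rot']).as_matrix()
    print('t',round(s['clock'],2),'pos',s['position'],'yaw',np.degrees(np.arctan2(x[1,0],x[0,0])).round(2),'zdown',x[:,2],'F',s['force'],'T',s['ft_torque'],'w',round(s['width'],4))
E
python3 - <<'E'
from h import *
st()
for p in [(.30,-.5,.32),(.517,-.184,.30)]: print(goal(p,3.2))
S=arm.camera_params('scene')
print(onz(S,(280+365.5/6-.5,180+100.5/6-.5),.124))
E
```

```text
t 0.15 pos [ 0.2777 -0.5595  0.2262] yaw -63.6 zdown [-0.0006  0.001  -1.    ] F [-0.4993  0.7815  0.0877] T [ 0.0234  0.0346 -0.0426] w 0.998
(array([-0.0435, -0.0464, -0.0938]), array([-0.0006,  0.0011, -1.1659]))
(array([-0.23  , -0.3813, -0.0736]), array([-0.0006,  0.0011, -1.1659]))
[0.4938 0.1898 0.124 ]
```

```bash
python3 -m pendant '[{"dp":[-0.02,-0.02,-0.06],"rotation":[0,0,-0.15],"fingers":-1},{"dp":[-0.045,-0.05,-0.09],"rotation":[0,0,-0.33],"fingers":-1},{"dp":[-0.08,-0.105,-0.09],"rotation":[0,0,-0.5],"fingers":-1},{"dp":[-0.11,-0.16,-0.09],"rotation":[0,0,-0.67],"fingers":-1},{"dp":[-0.14,-0.215,-0.09],"rotation":[0,0,-0.84],"fingers":-1},{"dp":[-0.17,-0.27,-0.09],"rotation":[0,0,-1.0],"fingers":-1},{"dp":[-0.2,-0.325,-0.085],"rotation":[0,0,-1.1],"fingers":-1},{"dp":[-0.22,-0.36,-0.075],"rotation":[0,0,-1.166],"fingers":-1},{"dp":[-0.23,-0.381,-0.074],"rotation":[0,0,-1.166],"fingers":-1},{"dp":[-0.23,-0.381,-0.074],"rotation":[-0.0006,0.001,-1.166],"fingers":-1},{"dp":[-0.23,-0.381,-0.074],"rotation":[-0.0006,0.001,-1.166],"fingers":-1}]' 50
python3 - <<'E'
from h import *
im,p=snap('wrist','w1.png'); st()
print(proj(p,[(.517,-.184,.216),(.517,-.184,.166)]))
E
```

```text
clock: 1.52
position: [0.5162, -0.1852, 0.3002]
ee_rot: [3.14, 0.086, -0.001]
force: [0.5, -0.8, -0.4]
width: 0.999
t 1.57 pos [ 0.5161 -0.1855  0.3003] yaw 3.1 zdown [-0.0006 -0.0006 -1.    ] F [0.0401 0.547  1.6055] T [ 0.0142 -0.0865 -0.0019] w 0.9983
[[257.605  199.0991]
 [257.5305 186.4141]]
```

View pics/w1.png

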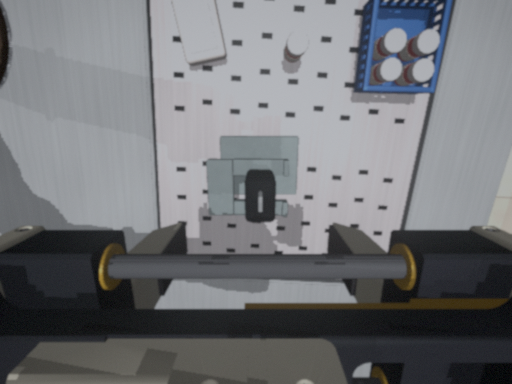

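```bash
python3 - <<'E'
from h import *
im=cv2.imread('pics/w1.png')[125:230,195:310]; cv2.imwrite('pics/w1c.png',cv2.resize(im,None,fx=5,fy=5,interpolation=cv2.INTER_CUBIC))
E
```

```text
(no output)
```

View pics/w1c.png

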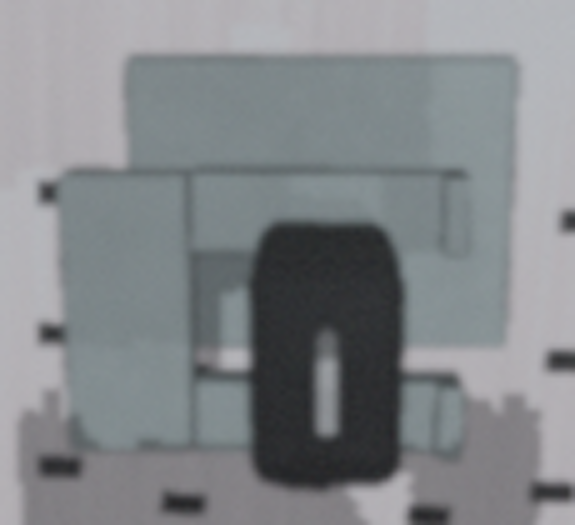

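```bash
python3 - <<'E'
from h import *
p=arm.camera_params('wrist')
w=lambda u,v:(195+(u+.5)/5-.5,125+(v+.5)/5-.5)
for n,u,v,z in [('prong far R',468,172,.166),('far L',62,172,.166),('near L',72,448,.166),('near R',462,448,.166),('lip inner far',442,185,.168),('lip in near',436,440,.168),('slot far',300,252,.166),('slot near',230,374,.166),('blk L',250,300,.216),('blk R',402,300,.216),('blk nearedge L',326,484,.216),('eye near',327,438,.226),('eye far',327,330,.226),('base fr',517,57,.016),('base fl',127,57,.016),('blk L.2',250,300,.2),('blk R.2',402,300,.2)]: print(n,onz(p,w(u,v),z))
st()
E
```

```text
prong far R [ 0.5491 -0.1514  0.166 ]
far L [ 0.4594 -0.1562  0.166 ]
near L [ 0.4619 -0.221   0.166 ]
near R [ 0.5533 -0.216   0.166 ]
lip inner far [ 0.5434 -0.1542  0.168 ]
lip in near [ 0.5468 -0.2137  0.168 ]
slot far [ 0.5129 -0.1713  0.166 ]
slot near [ 0.4982 -0.2008  0.166 ]
blk L [ 0.5039 -0.1708  0.216 ]
blk R [ 0.5325 -0.1692  0.216 ]
blk nearedge L [ 0.5203 -0.2071  0.216 ]
eye near [ 0.5196 -0.1939  0.226 ]
eye far [ 0.5185 -0.1732  0.226 ]
base fr [ 0.5806 -0.1335  0.016 ]
base fl [ 0.4534 -0.1404  0.016 ]
blk L.2 [ 0.5033 -0.1747  0.2   ]
blk R.2 [ 0.5338 -0.1731  0.2   ]
t 1.57 pos [ 0.5161 -0.1855  0.3003] yaw 3.1 zdown [-0.0006 -0.0006 -1.    ] F [0.0401 0.547  1.6055] T [ 0.0142 -0.0865 -0.0019] w 0.9983
```

```bash
python3 -m pendant '[{"dp":[0.0024,-0.0005,0.04],"rotation":[0,0,0],"fingers":-1},{"dp":[0.0024,-0.0005,0.08],"rotation":[0,0,0],"fingers":-1},{"dp":[0.0024,-0.0005,0.11],"rotation":[0,0,0],"fingers":-1},{"dp":[0.0024,-0.0005,0.121],"rotation":[0,0,0],"fingers":-1},{"dp":[0.0024,-0.0005,0.121],"rotation":[0,0,0],"fingers":-0.3},{"dp":[0.0024,-0.0005,0.121],"rotation":[0,0,0],"fingers":0.1},{"dp":[0.0024,-0.0005,0.121],"rotation":[0,0,0],"fingers":1},{"dp":[0.0024,-0.0005,0.121],"rotation":[0,0,0],"fingers":1},{"dp":[0.0024,-0.0005,0.121],"rotation":[0,0,0],"fingers":1},{"dp":[0.0024,-0.0005,0.121],"rotation":[0,0,0],"fingers":1}]' 50
python3 - <<'E'
from h import *
im,p=snap('side','s2.png'); st()
cv2.imwrite('pics/s2c.png',cv2.resize(im[60:240,240:420],None,fx=3,fy=3))
E
```

```text
clock: 2.82
position: [0.5184, -0.1849, 0.1794]
ee_rot: [3.14, 0.085, -0.001]
force: [0.7, 0.0, -0.1]
width: 0.396
t 2.88 pos [ 0.5184 -0.1849  0.1793] yaw 3.1 zdown [-0.0006 -0.0006 -1.    ] F [1.1623 0.4178 0.0048] T [-0.0729 -0.141   0.0443] w 0.3529
```

View pics/s2c.png

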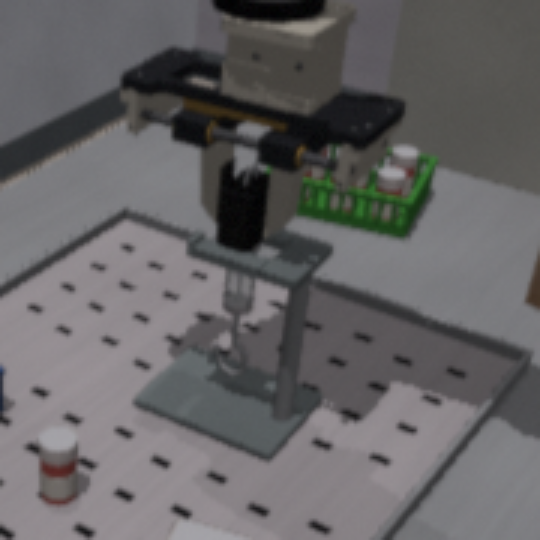

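The fingers straddle the black grip above the fork and are nearly closed. I'll finish the closure, then lift over the lips.

```bash
python3 -m pendant '[{"dp":[0,0,0],"rotation":[0,0,0],"fingers":1},{"dp":[0,0,0],"rotation":[0,0,0],"fingers":1},{"dp":[0,0,0],"rotation":[0,0,0],"fingers":1},{"dp":[0,0,0],"rotation":[0,0,0],"fingers":1}]' 50; python3 -c "
from h import *
st()"
python3 -m pendant '[{"dp":[0,0,-0.004],"rotation":[0,0,0],"fingers":1},{"dp":[0,0,-0.008],"rotation":[0,0,0],"fingers":1},{"dp":[0,0,-0.012],"rotation":[0,0,0],"fingers":1},{"dp":[0,0,-0.012],"rotation":[0,0,0],"fingers":1},{"dp":[0,0,-0.012],"rotation":[0,0,0],"fingers":1}]'; python3 -c "
from h import *
st()"
```

```text
clock: 3.38
position: [0.5185, -0.1849, 0.1793]
ee_rot: [3.14, 0.085, -0.001]
force: [0.8, -0.2, 0.3]
width: 0.324
t 3.38 pos [ 0.5185 -0.1849  0.1793] yaw 3.1 zdown [-0.0005 -0.0006 -1.    ] F [ 0.8094 -0.216   0.2677] T [ 0.0549 -0.2605 -0.01  ] w 0.3237
clock: 4.0
position: [0.5184, -0.1849, 0.1913]
ee_rot: [3.14, 0.085, -0.001]
force: [0.4, -0.5, -1.9]
width: 0.323
t 4.0 pos [ 0.5184 -0.1849  0.1913] yaw 3.1 zdown [-0.0005 -0.0006 -1.    ] F [ 0.4119 -0.4985 -1.8779] T [-0.0267 -0.028  -0.0423] w 0.3232
```

```bash
python3 -m pendant '[{"dp":[0.02,0,0],"rotation":[0,0,0],"fingers":1},{"dp":[0.045,0,0],"rotation":[0,0,0],"fingers":1},{"dp":[0.07,0,0],"rotation":[0,0,0],"fingers":1},{"dp":[0.075,0,0],"rotation":[0,0,0],"fingers":1},{"dp":[0.075,0,-0.04],"rotation":[0,0,0],"fingers":1},{"dp":[0.075,-0.02,-0.09],"rotation":[0,0,0],"fingers":1},{"dp":[0.07,-0.06,-0.104],"rotation":[0,0,0],"fingers":1}]'; python3 -c "
from h import *
st();print(goal((.451,.177,.295),16.4))"
```

```text
clock: 4.88
position: [0.5858, -0.1225, 0.2983]
ee_rot: [3.138, 0.079, 0.006]
force: [0.2, 1.7, -2.2]
width: 0.322
t 4.88 pos [ 0.5858 -0.1225  0.2983] yaw 2.89 zdown [ 0.0037 -0.0021 -1.    ] F [ 0.2391  1.6564 -2.1724] T [ 0.0813 -0.1567  0.0242] w 0.3219
(array([-0.1195, -0.3059,  0.0021]), array([ 0.0027, -0.0033, -0.2358]))
```

```bash
python3 -m pendant '[{"dp":[-0.015,-0.04,0],"rotation":[0,0,-0.03],"fingers":1},{"dp":[-0.035,-0.09,0],"rotation":[0,0,-0.08],"fingers":1},{"dp":[-0.055,-0.14,0],"rotation":[0,0,-0.12],"fingers":1},{"dp":[-0.075,-0.19,0],"rotation":[0,0,-0.16],"fingers":1},{"dp":[-0.095,-0.24,0],"rotation":[0,0,-0.2],"fingers":1},{"dp":[-0.11,-0.28,0],"rotation":[0.0027,-0.0033,-0.2358],"fingers":1},{"dp":[-0.1195,-0.306,0.002],"rotation":[0.0027,-0.0033,-0.2358],"fingers":1},{"dp":[-0.1195,-0.306,0.002],"rotation":[0.0027,-0.0033,-0.2358],"fingers":1},{"dp":[-0.1195,-0.306,0.002],"rotation":[0.0027,-0.0033,-0.2358],"fingers":1}]'; python3 - <<'E'
from h import *
st()
for n in ['scene','side','wrist']:
    im,p=snap(n,n+'3.png')
s=cv2.imread('pics/scene3.png');d=cv2.imread('pics/side3.png')
cv2.imwrite('pics/s3c.png',cv2.resize(s[90:270,270:430],None,fx=3.3,fy=3.3,interpolation=cv2.INTER_CUBIC))
cv2.imwrite('pics/d3c.png',cv2.resize(d[120:330,130:330],None,fx=2.8,fy=2.8,interpolation=cv2.INTER_CUBIC))
E
```

```text
clock: 6.0
position: [0.4509, 0.176, 0.295]
ee_rot: [3.109, 0.447, -0.0]
force: [0.4, -0.8, -1.2]
width: 0.322
t 6.0 pos [0.4509 0.176  0.295 ] yaw 16.36 zdown [-0.0001 -0.001  -1.    ] F [ 0.4216 -0.7518 -1.2222] T [ 0.0128 -0.115   0.0646] w 0.3216
```

View pics/s3c.png

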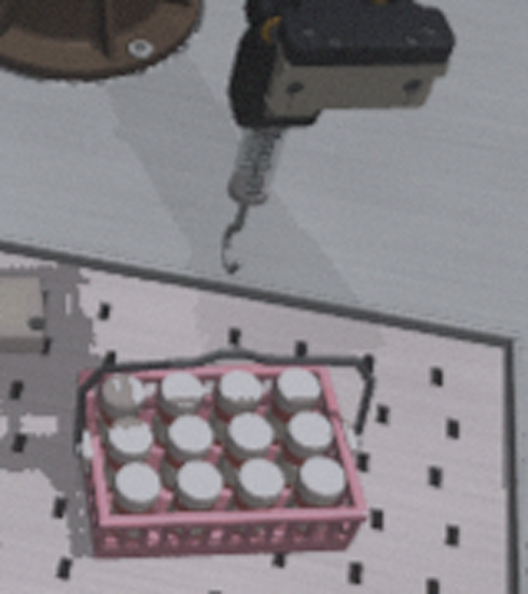

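View pics/d3c.png

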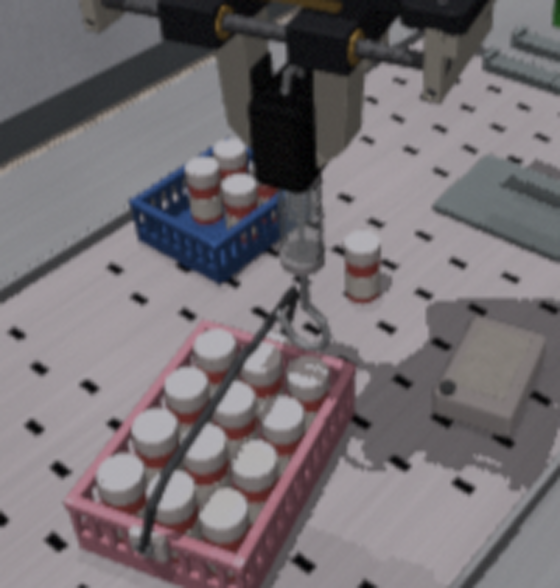

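View pics/wrist3.png

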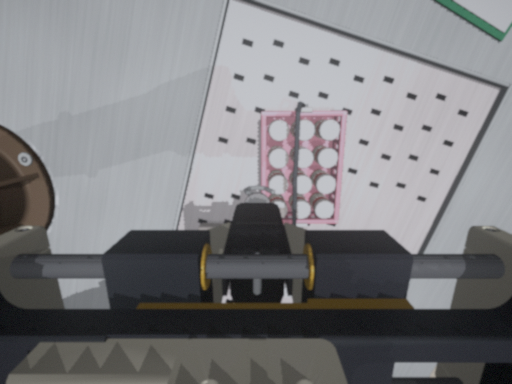

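```bash
python3 - <<'E'
from h import *
S=arm.camera_params('scene');D=arm.camera_params('side');W=arm.camera_params('wrist')
h=[(.4509,.176,.3097-.1495),(.4509,.176,.3097-.1575)]
print((proj(S,h)-[270,90])*3.3,(proj(D,h)-[130,120])*2.8)
s=np.array(W['rvec'])
im=cv2.imread('pics/wrist3.png');cv2.imwrite('pics/w3c.png',cv2.resize(im[95:235,235:355],None,fx=4.2,fy=4.2,interpolation=cv2.INTER_CUBIC))
E
```

```text
[[228.8492 259.3626]
 [226.4851 267.7398]] [[307.1084 341.0868]
 [307.6651 350.9831]]
```

View pics/w3c.png

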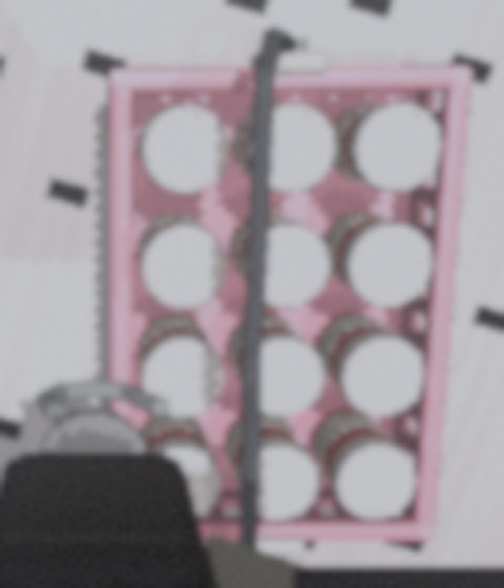

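```bash
python3 - <<'E'
from h import *
W=arm.camera_params('wrist')
w=lambda u,v:(235+(u+.5)/4.2-.5,95+(v+.5)/4.2-.5)
a=onz(W,w(110,68),.056);b=onz(W,w(470,68),.056);c=onz(W,w(433,542),.056)
print(a,b,c,'center',(a+c)/2)
for e in (b-a,c-b): print(np.linalg.norm(e),np.degrees(np.arctan2(e[1],e[0])))
y=np.radians(16.4);X=np.array([np.cos(y),np.sin(y)]);Y=np.array([-X[1],X[0]])
for C in [np.array([.5158,.195]),((a+c)/2)[:2]]:
  for u,v,z in [(268,45,.117),(264,100,.117),(255,290,.123),(249,500,.117)]:
    q=onz(W,w(u,v),z)[:2]-C; print(u,v,q@X,q@Y)
E
```

```text
[0.4328 0.2603 0.056 ] [0.5504 0.2946 0.056 ] [0.6007 0.1289 0.056 ] center [0.5168 0.1946 0.056 ]
0.12255718973601178 16.263072613222242
0.17313531615859484 -73.10651898111973
268 45 -0.016761386938729948 0.09039613585263744
264 100 -0.01730718183075742 0.07525447235146573
255 290 -0.018712754240066017 0.020730838620957755
249 500 -0.017229379972291032 -0.047995152607936624
268 45 -0.01757874749051177 0.09103814700213125
264 100 -0.018124542382539237 0.07589648350095954
255 290 -0.019530114791847835 0.021372849770451563
249 500 -0.01804674052407285 -0.04735314145844282
```

```bash
python3 -m pendant '[{"dp":[0,0,0.02],"rotation":[0,0,0],"fingers":1},{"dp":[0,0,0.045],"rotation":[0,0,0],"fingers":1},{"dp":[0,0,0.063],"rotation":[0,0,0],"fingers":1},{"dp":[0,0,0.0697],"rotation":[0,0,0],"fingers":1},{"dp":[0.005,0,0.0697],"rotation":[0,0,0],"fingers":1},{"dp":[0.015,0,0.0697],"rotation":[0,0,0],"fingers":1},{"dp":[0.025,0,0.0697],"rotation":[0,0,0],"fingers":1},{"dp":[0.034,0,0.0697],"rotation":[0,0,0],"fingers":1},{"dp":[0.038,0,0.0697],"rotation":[0,0,0],"fingers":1},{"dp":[0.038,0,0.0697],"rotation":[0,0,0],"fingers":1}]'; python3 - <<'E'
from h import *
st()
s,_=snap('scene','scene4.png');d,_=snap('side','side4.png')
cv2.imwrite('pics/s4c.png',cv2.resize(s[130:270,280:400],None,fx=4.2,fy=4.2,interpolation=cv2.INTER_CUBIC))
cv2.imwrite('pics/d4c.png',cv2.resize(d[150:320,140:280],None,fx=3.5,fy=3.5,interpolation=cv2.INTER_CUBIC))
E
```

```text
clock: 7.4
position: [0.4879, 0.1866, 0.2252]
ee_rot: [3.11, 0.445, -0.001]
force: [-1.1, -0.4, -1.7]
width: 0.322
t 7.4 pos [0.4879 0.1866 0.2252] yaw 16.29 zdown [-0.0005 -0.0004 -1.    ] F [-1.1085 -0.3838 -1.7399] T [-0.0131 -0.0856  0.0052] w 0.3217
```

View pics/s4c.png

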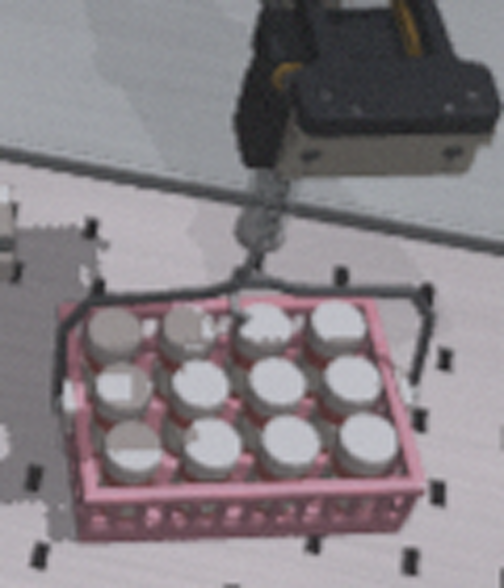

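View pics/d4c.png

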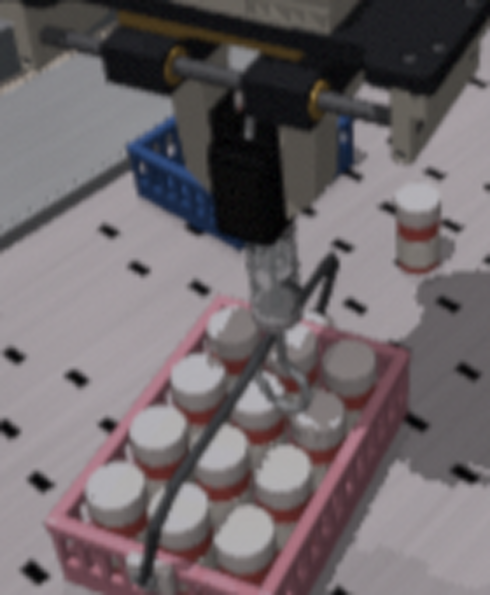

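The hook tip is in front of the kink and the rod is behind it, as intended. Next I push slowly until the handle stands upright.

```bash
python3 -m pendant '[{"dp":[0.002,0,0],"rotation":[0,0,0],"fingers":1},{"dp":[0.005,0,0],"rotation":[0,0,0],"fingers":1},{"dp":[0.008,0,0],"rotation":[0,0,0],"fingers":1},{"dp":[0.011,0,0],"rotation":[0,0,0],"fingers":1},{"dp":[0.014,0,0],"rotation":[0,0,0],"fingers":1},{"dp":[0.017,0,0],"rotation":[0,0,0],"fingers":1},{"dp":[0.02,0,0],"rotation":[0,0,0],"fingers":1},{"dp":[0.023,0,0],"rotation":[0,0,0],"fingers":1},{"dp":[0.026,0,0],"rotation":[0,0,0],"fingers":1},{"dp":[0.0285,0,0],"rotation":[0,0,0],"fingers":1},{"dp":[0.0285,0,0],"rotation":[0,0,0],"fingers":1},{"dp":[0.0285,0,0],"rotation":[0,0,0],"fingers":1}]'; python3 - <<'E'
from h import *
st()
s,_=snap('scene','scene5.png');d,_=snap('side','side5.png');st()
cv2.imwrite('pics/s5c.png',cv2.resize(s[130:270,280:400],None,fx=4.2,fy=4.2,interpolation=cv2.INTER_CUBIC))
cv2.imwrite('pics/d5c.png',cv2.resize(d[150:320,140:280],None,fx=3.5,fy=3.5,interpolation=cv2.INTER_CUBIC))
E
```

```text
clock: 9.0
position: [0.5149, 0.1945, 0.2252]
ee_rot: [3.109, 0.445, -0.001]
force: [-0.8, 0.3, -1.1]
width: 0.328
t 9.0 pos [0.5149 0.1945 0.2252] yaw 16.3 zdown [-0.0004 -0.0006 -1.    ] F [-0.7627  0.3279 -1.111 ] T [ 0.0145 -0.0993 -0.0356] w 0.3278
t 9.1 pos [0.5149 0.1945 0.2252] yaw 16.3 zdown [-0.0004 -0.0007 -1.    ] F [-0.1975  0.5814 -1.8154] T [ 0.0316 -0.0745 -0.0315] w 0.3214
```

View pics/s5c.png

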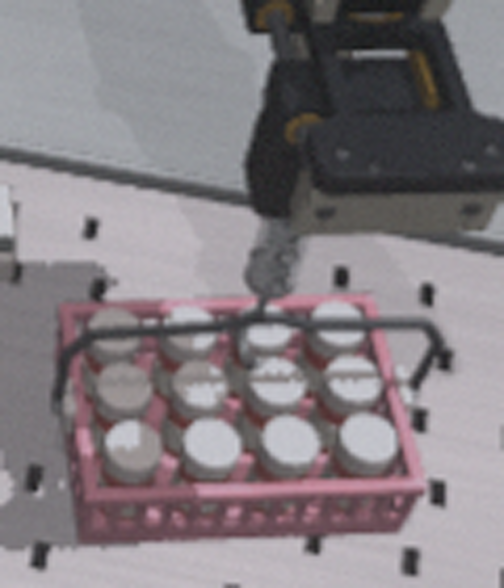

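View pics/d5c.png

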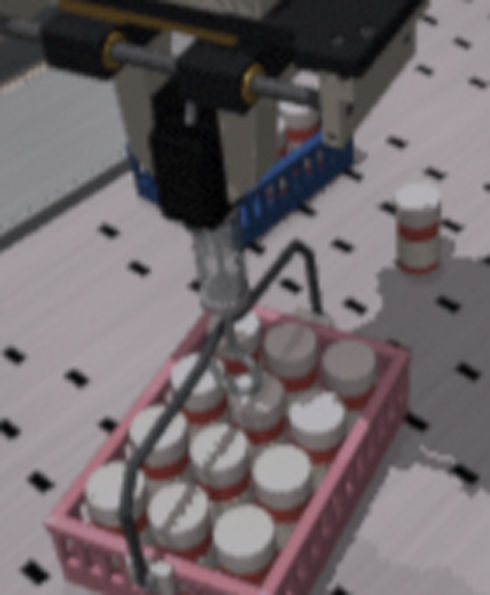

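```bash
python3 -m pendant '[{"dp":[0,0,-0.003],"rotation":[0,0,0],"fingers":1},{"dp":[0,0,-0.007],"rotation":[0,0,0],"fingers":1},{"dp":[0,0,-0.011],"rotation":[0,0,0],"fingers":1},{"dp":[0,0,-0.015],"rotation":[0,0,0],"fingers":1},{"dp":[0,0,-0.019],"rotation":[0,0,0],"fingers":1},{"dp":[0,0,-0.023],"rotation":[0,0,0],"fingers":1},{"dp":[0,0,-0.027],"rotation":[0,0,0],"fingers":1},{"dp":[0,0,-0.030],"rotation":[0,0,0],"fingers":1},{"dp":[0,0,-0.033],"rotation":[0,0,0],"fingers":1},{"dp":[0,0,-0.036],"rotation":[0,0,0],"fingers":1},{"dp":[0,0,-0.039],"rotation":[0,0,0],"fingers":1},{"dp":[0,0,-0.041],"rotation":[0,0,0],"fingers":1},{"dp":[0,0,-0.043],"rotation":[0,0,0],"fingers":1},{"dp":[0,0,-0.043],"rotation":[0,0,0],"fingers":1}]'; python3 - <<'E'
from h import *
st()
s,_=snap('scene','scene6.png');d,_=snap('side','side6.png');st()
cv2.imwrite('pics/s6c.png',cv2.resize(s[130:270,280:400],None,fx=4.2,fy=4.2,interpolation=cv2.INTER_CUBIC))
cv2.imwrite('pics/d6c.png',cv2.resize(d[150:320,140:280],None,fx=3.5,fy=3.5,interpolation=cv2.INTER_CUBIC))
E
```

```text
clock: 10.85
position: [0.5148, 0.1944, 0.2682]
ee_rot: [3.109, 0.445, -0.001]
force: [0.6, 1.4, -4.4]
width: 0.328
t 10.85 pos [0.5148 0.1944 0.2682] yaw 16.3 zdown [-0.0006 -0.0007 -1.    ] F [ 0.6009  1.3676 -4.35  ] T [-0.0004 -0.1938  0.0106] w 0.3277
t 10.95 pos [0.5148 0.1944 0.2681] yaw 16.31 zdown [-0.0006 -0.0008 -1.    ] F [-0.1219  0.0035 -2.9165] T [ 0.0206 -0.2069 -0.003 ] w 0.3261
```

View pics/s6c.png

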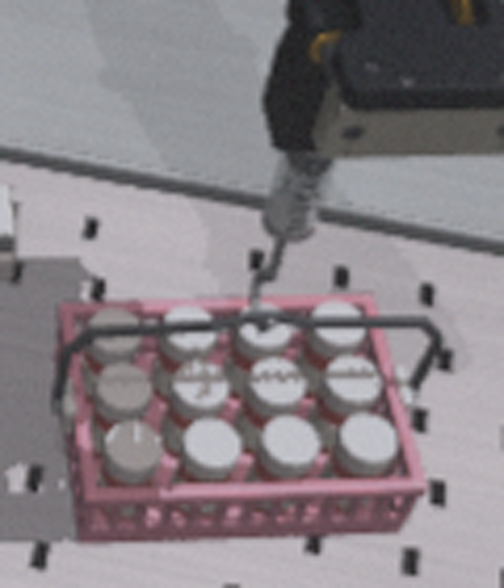

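View pics/d6c.png

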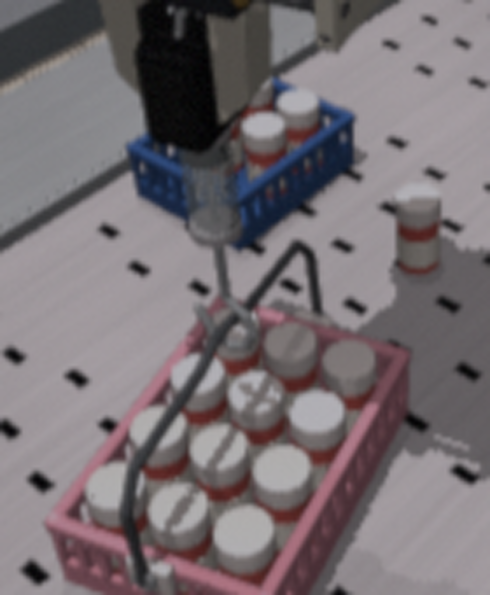

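```bash
python3 -m pendant '[{"dp":[0,0,-0.0005],"rotation":[0,0,0],"fingers":1},{"dp":[0,0,-0.0015],"rotation":[0,0,0],"fingers":1},{"dp":[0,0,-0.0028],"rotation":[0,0,0],"fingers":1},{"dp":[0,0,-0.0041],"rotation":[0,0,0],"fingers":1},{"dp":[0,0,-0.0054],"rotation":[0,0,0],"fingers":1},{"dp":[0,0,-0.0067],"rotation":[0,0,0],"fingers":1},{"dp":[0,0,-0.008],"rotation":[0,0,0],"fingers":1},{"dp":[0,0,-0.0093],"rotation":[0,0,0],"fingers":1},{"dp":[0,0,-0.0106],"rotation":[0,0,0],"fingers":1},{"dp":[0,0,-0.0119],"rotation":[0,0,0],"fingers":1},{"dp":[0,0,-0.0132],"rotation":[0,0,0],"fingers":1},{"dp":[0,0,-0.0143],"rotation":[0,0,0],"fingers":1},{"dp":[0,0,-0.015],"rotation":[0,0,0],"fingers":1},{"dp":[0,0,-0.015],"rotation":[0,0,0],"fingers":1}]'; python3 - <<'E'
from h import *
st()
s,_=snap('scene','scene7.png');st();d,_=snap('side','side7.png');st()
cv2.imwrite('pics/s7c.png',cv2.resize(s[130:270,280:400],None,fx=4.2,fy=4.2,interpolation=cv2.INTER_CUBIC))
cv2.imwrite('pics/d7c.png',cv2.resize(d[150:320,140:280],None,fx=3.5,fy=3.5,interpolation=cv2.INTER_CUBIC))
E
```

```text
clock: 12.7
position: [0.5147, 0.1944, 0.283]
ee_rot: [3.109, 0.445, -0.001]
force: [-0.4, -0.2, -8.1]
width: 0.322
t 12.7 pos [0.5147 0.1944 0.283 ] yaw 16.3 zdown [-0.0008 -0.0008 -1.    ] F [-0.3561 -0.1956 -8.107 ] T [ 0.0744 -0.0328 -0.0108] w 0.3221
t 12.75 pos [0.5148 0.1944 0.283 ] yaw 16.3 zdown [-0.0007 -0.0009 -1.    ] F [-0.1766  0.4907 -7.3752] T [ 0.0044 -0.0453 -0.0166] w 0.3275
t 12.8 pos [0.5147 0.1944 0.283 ] yaw 16.3 zdown [-0.0007 -0.0008 -1.    ] F [ 0.3137  0.3763 -8.127 ] T [ 0.0185 -0.055  -0.0065] w 0.3257
```

View pics/s7c.png

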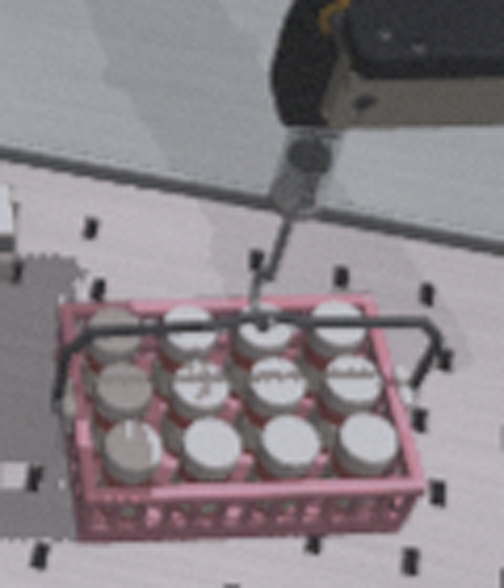

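View pics/d7c.png

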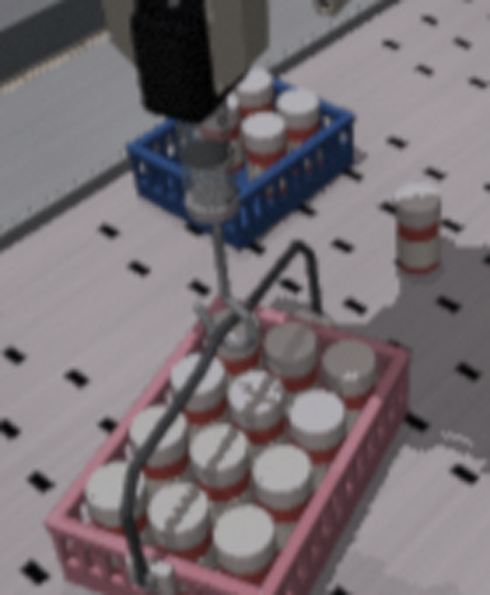

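```bash
cat >> h.py <<'E'
def rise(n,imn,box,ref):
    """mm rise of carrier lower body vs reference picture, by ECC translation"""
    a=cv2.imread('pics/'+ref,0);x0,y0,x1,y1=box
    t=a[y0:y1,x0:x1].astype(np.float32); m=12
    b=imn if imn.ndim==2 else cv2.cvtColor(imn,cv2.COLOR_BGR2GRAY)
    M=np.eye(2,3,dtype=np.float32); big=b[y0-m:y1+m,x0-m:x1+m].astype(np.float32)
    M[:,2]=m
    cc,M=cv2.findTransformECC(t,big,M,cv2.MOTION_TRANSLATION,(3,100,1e-4))
    return M[:,2]-m,cc
def look(tag):
    for n,box in (('scene',(294,250,380,262)),('side',(158,275,225,322))):
        im,p=snap(n,n+tag+'.png')
        C=np.array([.54,.19,.04]) 
        d=proj(p,[C+[0,0,.01]])-proj(p,[C])
        print(n,'shift px',rise(n,im,box,n+'0.png'),'px for 10mm rise',d)
    st()
E
python3 -m pendant '[{"dp":[0,0,-0.0005],"rotation":[0,0,0],"fingers":1},{"dp":[0,0,-0.0015],"rotation":[0,0,0],"fingers":1},{"dp":[0,0,-0.0025],"rotation":[0,0,0],"fingers":1},{"dp":[0,0,-0.0035],"rotation":[0,0,0],"fingers":1},{"dp":[0,0,-0.0045],"rotation":[0,0,0],"fingers":1},{"dp":[0,0,-0.0055],"rotation":[0,0,0],"fingers":1},{"dp":[0,0,-0.006],"rotation":[0,0,0],"fingers":1},{"dp":[0,0,-0.006],"rotation":[0,0,0],"fingers":1}]'; python3 - <<'E'
from h import *
st();look('8')
for n,box in (('scene',(294,250,380,262)),('side',(158,275,225,322))): print(rise(n,cv2.imread(f'pics/{n}7.png'),box,n+'0.png'))
E
```

```text
clock: 13.8
position: [0.5148, 0.1944, 0.2891]
ee_rot: [3.109, 0.445, -0.001]
force: [0.3, 0.3, -7.3]
width: 0.324
t 13.8 pos [0.5148 0.1944 0.2891] yaw 16.3 zdown [-0.0007 -0.0008 -1.    ] F [ 0.2614  0.3331 -7.3484] T [ 0.0049 -0.0733  0.0032] w 0.3238
scene shift px (array([0.1408, 1.4303], dtype=float32), 0.9464698948916638) px for 10mm rise [[ 0.7845 -2.4205]]
side shift px (array([-2.1116, -2.2319], dtype=float32), 0.8272024948894899) px for 10mm rise [[-0.5301 -3.5631]]
t 13.9 pos [0.5147 0.1944 0.289 ] yaw 16.3 zdown [-0.0008 -0.0009 -1.    ] F [ 0.1593 -0.4115 -7.5954] T [ 0.0062 -0.0232  0.0197] w 0.3239
(array([-0.0556, -0.0267], dtype=float32), 0.9958066055317629)
(array([-1.0223, -0.1486], dtype=float32), 0.8064229012865346)
```

```bash
python3 - <<'E'
from h import *
s=cv2.imread('pics/scene8.png');d=cv2.imread('pics/side8.png')
a=cv2.resize(s[130:270,280:400],None,fx=3.3,fy=3.3,interpolation=cv2.INTER_CUBIC)
b=cv2.resize(d[190:330,140:270],None,fx=3.3,fy=3.3,interpolation=cv2.INTER_CUBIC)
cv2.imwrite('pics/cmp8.png',np.hstack([a,b]))
E
```

```text
(no output)
```

View pics/cmp8.png

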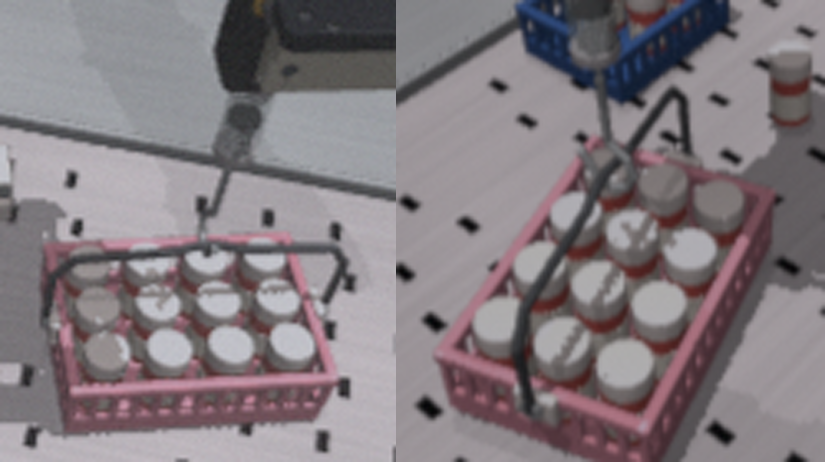

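```bash
python3 -m pendant '[{"dp":[0,0,-0.0005],"rotation":[0,0,0],"fingers":1},{"dp":[0,0,-0.0014],"rotation":[0,0,0],"fingers":1},{"dp":[0,0,-0.0024],"rotation":[0,0,0],"fingers":1},{"dp":[0,0,-0.0034],"rotation":[0,0,0],"fingers":1},{"dp":[0,0,-0.0044],"rotation":[0,0,0],"fingers":1},{"dp":[0,0,-0.0054],"rotation":[0,0,0],"fingers":1},{"dp":[0,0,-0.0063],"rotation":[0,0,0],"fingers":1},{"dp":[0,0,-0.0068],"rotation":[0,0,0],"fingers":1},{"dp":[0,0,-0.007],"rotation":[0,0,0],"fingers":1},{"dp":[0,0,-0.007],"rotation":[0,0,0],"fingers":1},{"dp":[0,0,-0.007],"rotation":[0,0,0],"fingers":1},{"dp":[0,0,-0.007],"rotation":[0,0,0],"fingers":1}]'; python3 - <<'E'
from h import *
st();look('9')
s=cv2.imread('pics/scene9.png');d=cv2.imread('pics/side9.png')
cv2.imwrite('pics/s9c.png',cv2.resize(s[180:270,280:400],None,fx=6,fy=6,interpolation=cv2.INTER_CUBIC))
cv2.imwrite('pics/d9c.png',cv2.resize(d[210:340,140:280],None,fx=4.5,fy=4.5,interpolation=cv2.INTER_CUBIC))
E
```

```text
clock: 15.4
position: [0.5147, 0.1944, 0.296]
ee_rot: [3.109, 0.445, -0.001]
force: [-0.3, -0.8, -7.9]
width: 0.323
t 15.4 pos [0.5147 0.1944 0.296 ] yaw 16.3 zdown [-0.0008 -0.0009 -1.    ] F [-0.3003 -0.7828 -7.9149] T [-0.0006 -0.0573 -0.0068] w 0.3229
scene shift px (array([0.2713, 0.7616], dtype=float32), 0.9590926458638156) px for 10mm rise [[ 0.7845 -2.4205]]
side shift px (array([-3.0818, -4.7627], dtype=float32), 0.8157116905375156) px for 10mm rise [[-0.5301 -3.5631]]
t 15.5 pos [0.5147 0.1944 0.296 ] yaw 16.3 zdown [-0.0009 -0.0009 -1.    ] F [-0.4018  0.6239 -7.3076] T [ 0.0733 -0.1124 -0.0173] w 0.3211
```

View pics/s9c.png

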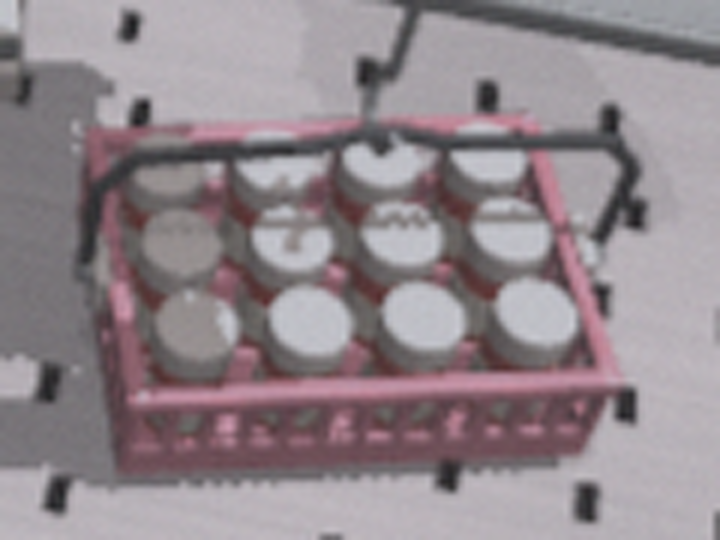

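View pics/d9c.png

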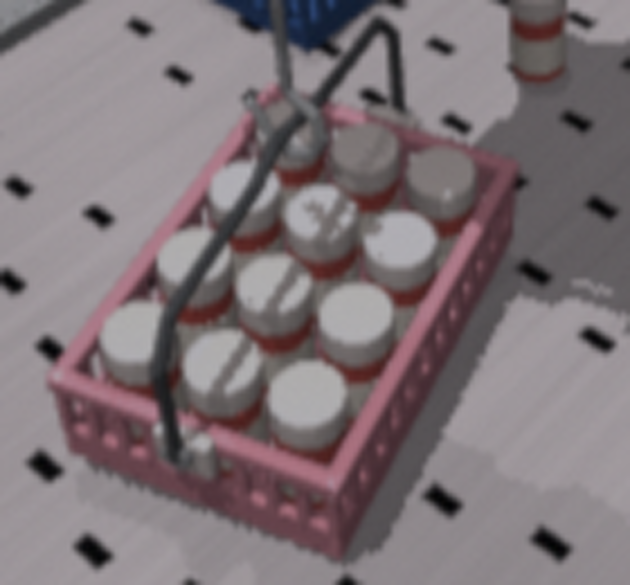

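```bash
python3 - <<'E'
from h import *
S=arm.camera_params('scene');D=arm.camera_params('side')
f=lambda u,v,k,x,y:(x+(u+.5)/k-.5,y+(v+.5)/k-.5)
P=[]
for a,b in [((132,400),(272,90)),((622,383),(52,378)),((533,118),(337,480)),((85,130),(517,165))]:
    q,e=tri(ray(S,f(*a,6,280,180)),ray(D,f(*b,4.5,140,210)));P.append(q);print(q,e)
P=np.array(P);c=P.mean(0);print('c',c)
print('yaw',np.degrees(np.arctan2(*(P[0]-P[3]+P[1]-P[2])[1::-1])),'tilt x dir mm',(P[0]-P[3]+P[1]-P[2])[2]*500,'tilt y',(P[1]-P[0]+P[2]-P[3])[2]*500)
E
```

```text
[0.6004 0.1327 0.0696] 0.0019378059085005028
[0.5506 0.2952 0.0691] 0.00026603451797019897
[0.4379 0.2581 0.065 ] 0.0007704538396390683
[0.4868 0.0959 0.0647] 0.0025422488189657017
c [0.5189 0.1955 0.0671]
yaw 18.062334350756963 tilt x dir mm 4.462118909349277 tilt y -0.08493572463186272
```

```bash
cat >> h.py <<'E'
from scipy.optimize import least_squares
def rim(Spx,Dpx):
    """rim corners NL,NR,FR,FL (full-picture pixels, None if hidden) in scene and side -> pose of carrier origin"""
    S=arm.camera_params('scene');D=arm.camera_params('side')
    L=np.array([(.06,-.085,.05),(.06,.085,.05),(-.06,.085,.05),(-.06,-.085,.05)])
    def r(q):
        X=L@Ro.from_euler('ZYX',q[3:]).as_matrix().T+q[:3]; o=[]
        for p,px in((S,Spx),(D,Dpx)):
            u=proj(p,X)
            for i,a in enumerate(px):
                if a is not None:o+=list(u[i]-a)
        return np.array(o)
    s=least_squares(r,[.516,.195,.006,np.radians(16.4),0,0],x_scale=[.01,.01,.01,.1,.1,.1],loss='soft_l1')
    print('origin mm',s.x[:3]*1000,'yaw,pitch,roll deg',np.degrees(s.x[3:]),'rms px',np.sqrt((r(s.x)**2).mean()))
f1=lambda u,v:(280+(u+.5)/6-.5,180+(v+.5)/6-.5)
f2=lambda u,v:(140+(u+.5)/4.5-.5,210+(v+.5)/4.5-.5)
E
python3 - <<'E'
from h import *
rim([f1(120,412),f1(607,400),f1(540,125),f1(85,135)],[f2(283,112),f2(62,402),f2(345,500),f2(525,183)])
rim([f1(132,400),f1(622,383),f1(533,118),f1(85,130)],[None,f2(52,378),f2(337,480),f2(517,165)])
s,_=snap('scene','scene10.png');d,_=snap('side','side10.png')
cv2.imwrite('pics/s10c.png',cv2.resize(s[180:270,280:400],None,fx=6,fy=6,interpolation=cv2.INTER_CUBIC))
cv2.imwrite('pics/d10c.png',cv2.resize(d[210:340,140:280],None,fx=4.5,fy=4.5,interpolation=cv2.INTER_CUBIC))
for n in('scene','side'):
    print(cv2.phaseCorrelate(*[cv2.imread(f'pics/{n}{k}.png',0)[200:340,140:400].astype(np.float32) for k in(9,10)]))
st()
E
```

```text
origin mm [515.1995 194.9199   6.181 ] yaw,pitch,roll deg [16.4665  0.9706  0.045 ] rms px 0.5487993159814091
origin mm [521.0321 195.7905  17.5624] yaw,pitch,roll deg [17.2956 -2.2433 -0.2738] rms px 0.4452526258171553
((-0.004579262246153348, 0.007212430332529607), 0.9963763589231075)
((-0.0025077656207486143, -0.005131315384204527), 1.002875746032338)
t 15.6 pos [0.5148 0.1944 0.296 ] yaw 16.3 zdown [-0.0008 -0.0008 -1.    ] F [ 0.4383  0.258  -7.613 ] T [ 0.0227 -0.0931  0.0195] w 0.3206
```

View pics/s10c.png

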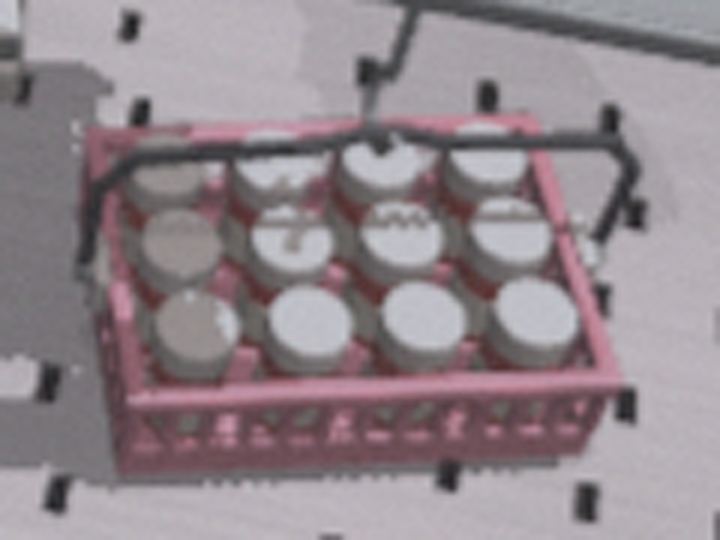

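View pics/d10c.png

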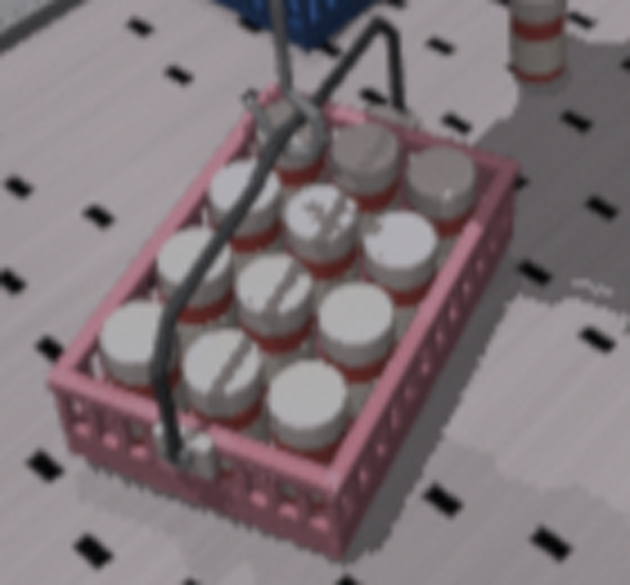

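```bash
python3 -m pendant '[{"dp":[-0.0004,0,0],"rotation":[0,0,0],"fingers":1},{"dp":[-0.001,0,0],"rotation":[0,0,0],"fingers":1},{"dp":[-0.0018,0,0.0005],"rotation":[0,0,0],"fingers":1},{"dp":[-0.0026,0,0.0015],"rotation":[0,0,0],"fingers":1},{"dp":[-0.0034,0,0.003],"rotation":[0,0,0],"fingers":1},{"dp":[-0.0042,0,0.0042],"rotation":[0,0,0],"fingers":1},{"dp":[-0.0048,0,0.0054],"rotation":[0,0,0],"fingers":1},{"dp":[-0.0048,0,0.0066],"rotation":[0,0,0],"fingers":1},{"dp":[-0.0048,0,0.0078],"rotation":[0,0,0],"fingers":1},{"dp":[-0.0048,0,0.009],"rotation":[0,0,0],"fingers":1},{"dp":[-0.0048,0,0.0105],"rotation":[0,0,0],"fingers":1},{"dp":[-0.0048,0,0.0125],"rotation":[0,0,0],"fingers":1},{"dp":[-0.0048,0,0.0145],"rotation":[0,0,0],"fingers":1},{"dp":[-0.0048,0,0.0165],"rotation":[0,0,0],"fingers":1},{"dp":[-0.0048,0,0.0185],"rotation":[0,0,0],"fingers":1},{"dp":[-0.0048,0,0.0205],"rotation":[0,0,0],"fingers":1},{"dp":[-0.0048,0,0.0225],"rotation":[0,0,0],"fingers":1},{"dp":[-0.0048,0,0.024],"rotation":[0,0,0],"fingers":1},{"dp":[-0.0048,0,0.024],"rotation":[0,0,0],"fingers":1}]'; python3 - <<'E'
from h import *
st()
s,_=snap('scene','scene11.png');d,_=snap('side','side11.png');st()
cv2.imwrite('pics/s11c.png',cv2.resize(s[180:270,280:400],None,fx=6,fy=6,interpolation=cv2.INTER_CUBIC))
cv2.imwrite('pics/d11c.png',cv2.resize(d[210:340,140:280],None,fx=4.5,fy=4.5,interpolation=cv2.INTER_CUBIC))
E
```

```text
clock: 17.98
position: [0.5101, 0.193, 0.272]
ee_rot: [3.109, 0.445, -0.001]
force: [0.7, -0.4, -4.8]
width: 0.33
t 17.98 pos [0.5101 0.193  0.272 ] yaw 16.3 zdown [-0.0008 -0.0008 -1.    ] F [ 0.7073 -0.4285 -4.7644] T [-0.0493 -0.2393 -0.0606] w 0.3299
t 18.07 pos [0.5101 0.1931 0.2721] yaw 16.3 zdown [-0.0008 -0.0009 -1.    ] F [ 0.685  -0.1799 -4.9631] T [-0.1022 -0.251   0.0505] w 0.323
```

View pics/s11c.png

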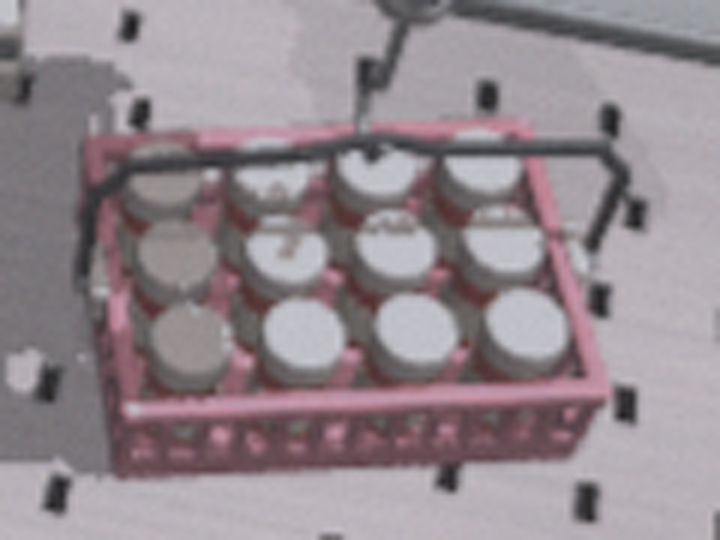

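View pics/d11c.png

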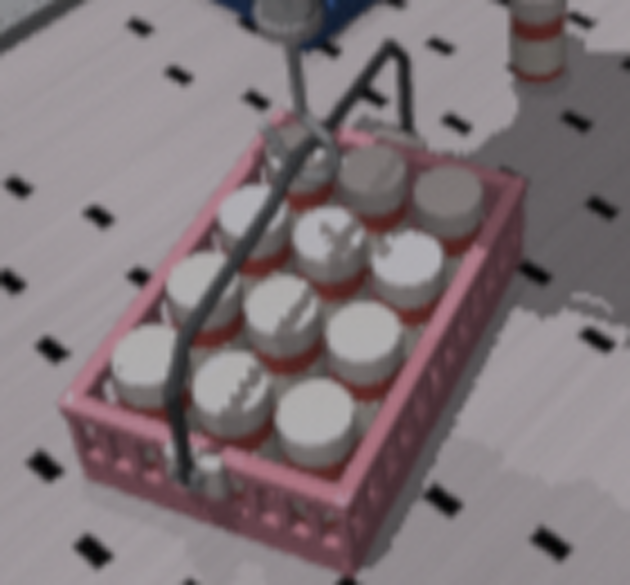

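```bash
python3 - <<'E'
from h import *
S=arm.camera_params('scene');D=arm.camera_params('side')
rim([f1(128,410),f1(607,393),f1(533,125),f1(85,135)],[f2(283,112),f2(62,402),f2(345,500),f2(525,183)])
y=np.radians(16.8);X=np.array([np.cos(y),np.sin(y),0]);Y=np.array([-X[1],X[0],0]);O=np.array([.5155,.195,.006])
for th in(-.1,-.05,0,.05,.1):
    e=[O+X*np.sin(th)*r+Y*v+np.array([0,0,.045+r*np.cos(th)]) for v,r in((-.086,.066),(0,.078),(.086,.066))]
    a=(proj(S,e)+.5-[280,180])*6;b=(proj(D,e)+.5-[140,210])*4.5
    print(th,a.round(0).tolist(),b.round(0).tolist())
E
```

```text
origin mm [515.2183 195.3636   6.7743] yaw,pitch,roll deg [16.8258  0.266   0.1118] rms px 0.38816734086464216
-0.1 [[119.0, 158.0], [372.0, 126.0], [611.0, 141.0]] [[410.0, 46.0], [312.0, 163.0], [193.0, 353.0]]
-0.05 [[121.0, 165.0], [374.0, 135.0], [614.0, 149.0]] [[403.0, 44.0], [303.0, 160.0], [185.0, 350.0]]
0 [[122.0, 173.0], [377.0, 144.0], [616.0, 156.0]] [[396.0, 42.0], [294.0, 157.0], [177.0, 347.0]]
0.05 [[123.0, 180.0], [379.0, 153.0], [618.0, 164.0]] [[389.0, 40.0], [285.0, 154.0], [169.0, 344.0]]
0.1 [[124.0, 189.0], [381.0, 163.0], [621.0, 172.0]] [[382.0, 39.0], [277.0, 152.0], [161.0, 342.0]]
```

The carrier is back at its original spot (within about 1 mm) and the handle is upright, so I raise again.

```bash
python3 -m pendant '[{"dp":[0,0,-0.0006],"rotation":[0,0,0],"fingers":1},{"dp":[0,0,-0.0018],"rotation":[0,0,0],"fingers":1},{"dp":[0,0,-0.0034],"rotation":[0,0,0],"fingers":1},{"dp":[0,0,-0.005],"rotation":[0,0,0],"fingers":1},{"dp":[0,0,-0.0066],"rotation":[0,0,0],"fingers":1},{"dp":[0,0,-0.008],"rotation":[0,0,0],"fingers":1},{"dp":[0,0,-0.009],"rotation":[0,0,0],"fingers":1},{"dp":[0,0,-0.01],"rotation":[0,0,0],"fingers":1},{"dp":[0,0,-0.011],"rotation":[0,0,0],"fingers":1},{"dp":[0,0,-0.012],"rotation":[0,0,0],"fingers":1},{"dp":[0,0,-0.013],"rotation":[0,0,0],"fingers":1},{"dp":[0,0,-0.0144],"rotation":[0,0,0],"fingers":1},{"dp":[0,0,-0.016],"rotation":[0,0,0],"fingers":1},{"dp":[0,0,-0.0176],"rotation":[0,0,0],"fingers":1},{"dp":[0,0,-0.0192],"rotation":[0,0,0],"fingers":1},{"dp":[0,0,-0.0206],"rotation":[0,0,0],"fingers":1},{"dp":[0,0,-0.022],"rotation":[0,0,0],"fingers":1},{"dp":[0,0,-0.023],"rotation":[0,0,0],"fingers":1},{"dp":[0,0,-0.0236],"rotation":[0,0,0],"fingers":1},{"dp":[0,0,-0.0236],"rotation":[0,0,0],"fingers":1}]'; python3 - <<'E'
from h import *
st()
s,_=snap('scene','scene12.png');d,_=snap('side','side12.png');st()
cv2.imwrite('pics/s12c.png',cv2.resize(s[180:270,280:400],None,fx=6,fy=6,interpolation=cv2.INTER_CUBIC))
cv2.imwrite('pics/d12c.png',cv2.resize(d[210:340,140:280],None,fx=4.5,fy=4.5,interpolation=cv2.INTER_CUBIC))
E
```

```text
clock: 20.58
position: [0.5102, 0.1931, 0.2957]
ee_rot: [3.109, 0.445, -0.001]
force: [-0.1, -0.2, -7.3]
width: 0.326
t 20.57 pos [0.5102 0.1931 0.2957] yaw 16.3 zdown [-0.0007 -0.0008 -1.    ] F [-0.1305 -0.2101 -7.2634] T [-0.0548 -0.1073 -0.0369] w 0.3264
t 20.68 pos [0.5101 0.193  0.2956] yaw 16.3 zdown [-0.0008 -0.0009 -1.    ] F [ 0.44    0.161  -7.8658] T [-0.0341 -0.019  -0.0164] w 0.3239
```

View pics/s12c.png

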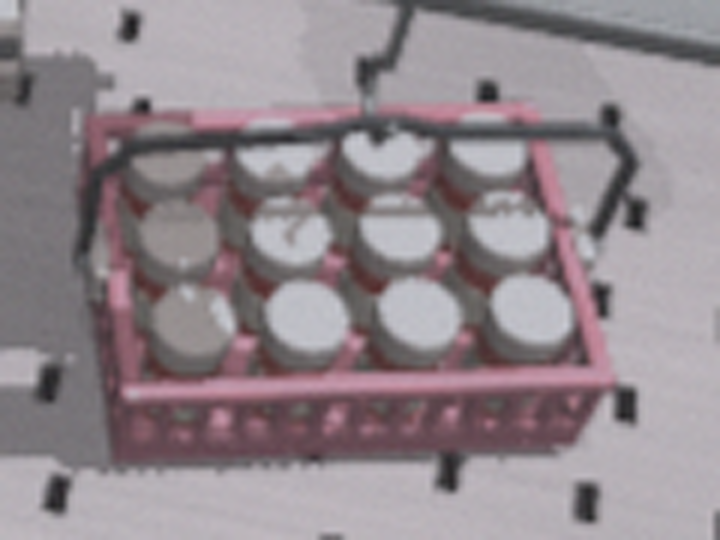

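View pics/d12c.png

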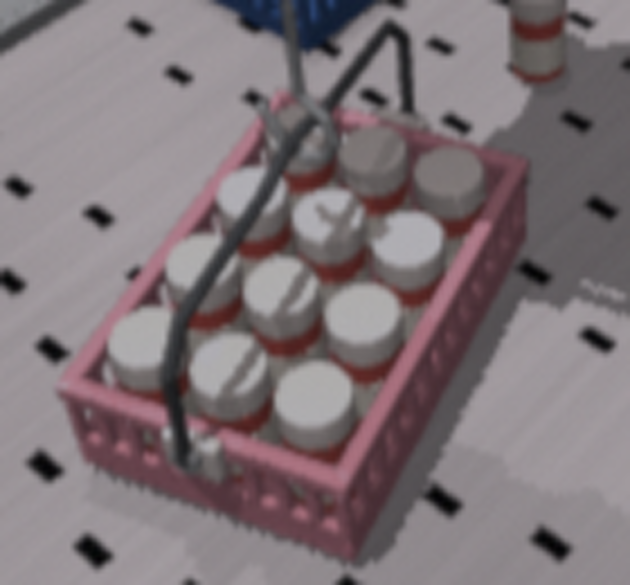

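```bash
python3 - <<'E'
from h import *
rim([f1(127,390),f1(615,378),f1(535,107),f1(87,120)],[f2(280,95),f2(62,386),f2(345,483),f2(527,162)])
E
python3 -m pendant '[{"dp":[0,0,0],"rotation":[0,0,0],"fingers":1},{"dp":[0,0,0],"rotation":[0,0,0],"fingers":1},{"dp":[0,0,0],"rotation":[0,0,0],"fingers":1},{"dp":[0,0,0],"rotation":[0,0,0],"fingers":1},{"dp":[0,0,0],"rotation":[0,0,0],"fingers":1},{"dp":[0,0,0],"rotation":[0,0,0],"fingers":1},{"dp":[0,0,0],"rotation":[0,0,0],"fingers":1},{"dp":[0,0,0],"rotation":[0,0,0],"fingers":1}]'; python3 - <<'E'
from h import *
s,_=snap('scene','scene13.png');d,_=snap('side','side13.png');st()
for n in('scene','side'):
    print(cv2.phaseCorrelate(*[cv2.imread(f'pics/{n}{k}.png',0)[200:340,140:400].astype(np.float32) for k in(12,13)]))
E
```

```text
origin mm [515.0129 194.0555  16.9453] yaw,pitch,roll deg [17.0736  0.3987 -0.3619] rms px 0.41720472383110163
clock: 21.68
position: [0.5101, 0.1931, 0.2957]
ee_rot: [3.109, 0.445, -0.001]
force: [0.4, -0.5, -7.4]
width: 0.322
t 21.77 pos [0.5101 0.1931 0.2956] yaw 16.31 zdown [-0.0008 -0.0009 -1.    ] F [ 0.8419  0.1735 -7.9924] T [-0.0423 -0.077  -0.02  ] w 0.3219
((-0.018644421033513936, -0.010272667412863257), 0.9964359655301758)
((0.009200046755239555, 0.014752506166644253), 0.9980893682550501)
```

It hangs level (within about 0.4°), still, and about 10.5 mm clear. I hold it for the reading.

```bash
python3 -m pendant '[{"dp":[0,0,0],"rotation":[0,0,0],"fingers":1},{"dp":[0,0,0],"rotation":[0,0,0],"fingers":1},{"dp":[0,0,0],"rotation":[0,0,0],"fingers":1},{"dp":[0,0,0],"rotation":[0,0,0],"fingers":1},{"dp":[0,0,0],"rotation":[0,0,0],"fingers":1},{"dp":[0,0,0],"rotation":[0,0,0],"fingers":1},{"dp":[0,0,0],"rotation":[0,0,0],"fingers":1},{"dp":[0,0,0],"rotation":[0,0,0],"fingers":1},{"dp":[0,0,0],"rotation":[0,0,0],"fingers":1},{"dp":[0,0,0],"rotation":[0,0,0],"fingers":1},{"dp":[0,0,0],"rotation":[0,0,0],"fingers":1},{"dp":[0,0,0],"rotation":[0,0,0],"fingers":1},{"dp":[0,0,0],"rotation":[0,0,0],"fingers":1},{"dp":[0,0,0],"rotation":[0,0,0],"fingers":1},{"dp":[0,0,0],"rotation":[0,0,0],"fingers":1},{"dp":[0,0,0],"rotation":[0,0,0],"fingers":1},{"dp":[0,0,0],"rotation":[0,0,0],"fingers":1},{"dp":[0,0,0],"rotation":[0,0,0],"fingers":1},{"dp":[0,0,0],"rotation":[0,0,0],"fingers":1},{"dp":[0,0,0],"rotation":[0,0,0],"fingers":1}]'
python3 -m pendant '[{"dp":[0,0,0.0005],"rotation":[0,0,0],"fingers":1},{"dp":[0,0,0.0015],"rotation":[0,0,0],"fingers":1},{"dp":[0,0,0.0028],"rotation":[0,0,0],"fingers":1},{"dp":[0,0,0.0041],"rotation":[0,0,0],"fingers":1},{"dp":[0,0,0.0054],"rotation":[0,0,0],"fingers":1},{"dp":[0,0,0.0066],"rotation":[0,0,0],"fingers":1},{"dp":[0,0,0.0076],"rotation":[0,0,0],"fingers":1},{"dp":[0,0,0.0086],"rotation":[0,0,0],"fingers":1},{"dp":[0,0,0.0096],"rotation":[0,0,0],"fingers":1},{"dp":[0,0,0.0106],"rotation":[0,0,0],"fingers":1},{"dp":[0,0,0.0116],"rotation":[0,0,0],"fingers":1},{"dp":[0,0,0.0126],"rotation":[0,0,0],"fingers":1},{"dp":[0,0,0.014],"rotation":[0,0,0],"fingers":1},{"dp":[0,0,0.0155],"rotation":[0,0,0],"fingers":1},{"dp":[0,0,0.0175],"rotation":[0,0,0],"fingers":1},{"dp":[0,0,0.02],"rotation":[0,0,0],"fingers":1},{"dp":[0,0,0.0225],"rotation":[0,0,0],"fingers":1},{"dp":[0,0,0.025],"rotation":[0,0,0],"fingers":1},{"dp":[0,0,0.0275],"rotation":[0,0,0],"fingers":1},{"dp":[0,0,0.03],"rotation":[0,0,0],"fingers":1}]'
python3 -m pendant '[{"dp":[0,0,0.0025],"rotation":[0,0,0],"fingers":1},{"dp":[0,0,0.005],"rotation":[0,0,0],"fingers":1},{"dp":[0,0,0.0075],"rotation":[0,0,0],"fingers":1},{"dp":[0,0,0.01],"rotation":[0,0,0],"fingers":1},{"dp":[0,0,0.0135],"rotation":[0,0,0],"fingers":1},{"dp":[0,0,0.0175],"rotation":[0,0,0],"fingers":1},{"dp":[0,0,0.022],"rotation":[0,0,0],"fingers":1},{"dp":[0,0,0.0265],"rotation":[0,0,0],"fingers":1},{"dp":[0,0,0.031],"rotation":[0,0,0],"fingers":1},{"dp":[0,0,0.035],"rotation":[0,0,0],"fingers":1},{"dp":[0,0,0.0385],"rotation":[0,0,0],"fingers":1},{"dp":[0,0,0.04],"rotation":[0,0,0],"fingers":1},{"dp":[0,0,0.04],"rotation":[0,0,0],"fingers":1}]'
python3 - <<'E'
from h import *
s,_=snap('scene','scene14.png');d,_=snap('side','side14.png');st()
cv2.imwrite('pics/s14c.png',cv2.resize(s[130:270,280:400],None,fx=4.2,fy=4.2,interpolation=cv2.INTER_CUBIC))
cv2.imwrite('pics/d14c.png',cv2.resize(d[150:320,140:280],None,fx=3.5,fy=3.5,interpolation=cv2.INTER_CUBIC))
E
```

```text
clock: 24.28
position: [0.5101, 0.193, 0.2956]
ee_rot: [3.109, 0.445, -0.001]
force: [-0.7, 0.1, -7.5]
width: 0.327
clock: 26.78
position: [0.5103, 0.1932, 0.2657]
ee_rot: [3.109, 0.445, -0.001]
force: [-0.2, -0.4, -4.0]
width: 0.326
clock: 28.4
position: [0.5102, 0.1931, 0.2256]
ee_rot: [3.109, 0.445, -0.001]
force: [-0.6, 0.5, -2.6]
width: 0.324
t 28.5 pos [0.5103 0.1931 0.2257] yaw 16.3 zdown [-0.0003 -0.0006 -1.    ] F [-0.7669 -0.243  -1.4218] T [-0.0095  0.0025 -0.0234] w 0.3213
```

View pics/s14c.png

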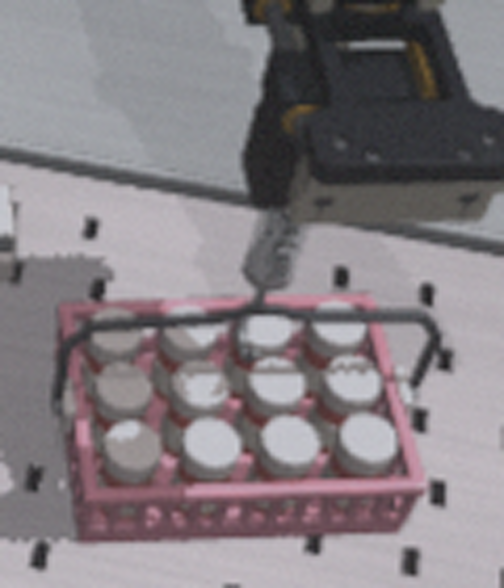

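View pics/d14c.png

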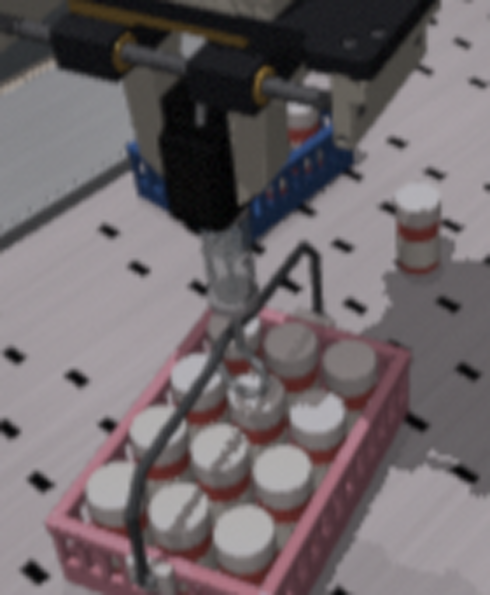

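The carrier is down and the handle is slack against the rod. Now I back the hook out along −x and rise.

```bash
python3 -m pendant '[{"dp":[-0.003,0,0],"rotation":[0,0,0],"fingers":1},{"dp":[-0.009,0,0],"rotation":[0,0,0],"fingers":1},{"dp":[-0.016,0,0],"rotation":[0,0,0],"fingers":1},{"dp":[-0.024,0,0],"rotation":[0,0,0],"fingers":1},{"dp":[-0.033,0,0],"rotation":[0,0,0],"fingers":1},{"dp":[-0.042,0,0],"rotation":[0,0,0],"fingers":1},{"dp":[-0.05,0,0],"rotation":[0,0,0],"fingers":1},{"dp":[-0.055,0,0],"rotation":[0,0,0],"fingers":1},{"dp":[-0.055,0,0],"rotation":[0,0,0],"fingers":1}]'
python3 - <<'E'
from h import *
s,_=snap('scene','scene15.png');d,_=snap('side','side15.png');st()
a=cv2.resize(s[130:270,280:400],None,fx=3.3,fy=3.3,interpolation=cv2.INTER_CUBIC)
b=cv2.resize(d[180:320,140:270],None,fx=3.3,fy=3.3,interpolation=cv2.INTER_CUBIC)
cv2.imwrite('pics/cmp15.png',np.hstack([a,b]))
E
```

```text
clock: 29.62
position: [0.4573, 0.1776, 0.2259]
ee_rot: [3.109, 0.445, -0.0]
force: [0.6, -0.5, -0.9]
width: 0.325
t 29.73 pos [0.4577 0.1777 0.2258] yaw 16.3 zdown [-0.     -0.0005 -1.    ] F [ 0.019   0.5602 -1.0953] T [-0.0135 -0.1699  0.0353] w 0.323
```

View pics/cmp15.png

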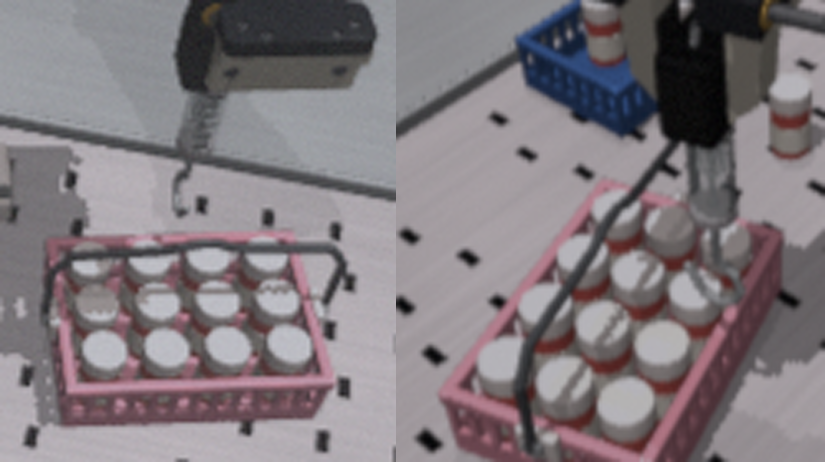

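```bash
python3 -m pendant '[{"dp":[0,0,-0.015],"rotation":[0,0,0],"fingers":1},{"dp":[0,0,-0.04],"rotation":[0,0,0],"fingers":1},{"dp":[0,0,-0.065],"rotation":[0,0,0],"fingers":1},{"dp":[0,0,-0.078],"rotation":[0,0,0],"fingers":1},{"dp":[0,0,-0.08],"rotation":[0,0,0],"fingers":1}]'
python3 - <<'E'
from h import *
st()
for p in [(.56,.06,.305),(.61,-.10,.305),(.60,-.18,.30)]: print(goal(p,3.1))
E
```

```text
clock: 30.35
position: [0.4582, 0.178, 0.3067]
ee_rot: [3.11, 0.445, 0.002]
force: [-0.0, -0.2, -0.9]
width: 0.324
t 30.35 pos [0.4582 0.178  0.3067] yaw 16.29 zdown [ 0.0016  0.0001 -1.    ] F [-0.0423 -0.2385 -0.8659] T [-0.0062 -0.1427 -0.0374] w 0.3243
(array([0.0646, 0.1418, 0.0019]), array([ 0.0002, -0.0016,  0.2302]))
(array([0.0678, 0.3094, 0.0019]), array([ 0.0002, -0.0016,  0.2302]))
(array([0.0357, 0.3834, 0.0069]), array([ 0.0002, -0.0016,  0.2302]))
```

```bash
python3 -m pendant '[{"dp":[0.015,0.03,0],"rotation":[0,0,0.03],"fingers":1},{"dp":[0.035,0.07,0],"rotation":[0,0,0.07],"fingers":1},{"dp":[0.055,0.115,0],"rotation":[0,0,0.11],"fingers":1},{"dp":[0.066,0.16,0],"rotation":[0,0,0.15],"fingers":1},{"dp":[0.068,0.21,0],"rotation":[0,0,0.19],"fingers":1},{"dp":[0.068,0.26,0],"rotation":[0,-0.0016,0.23],"fingers":1},{"dp":[0.068,0.31,0],"rotation":[0,-0.0016,0.23],"fingers":1},{"dp":[0.055,0.345,0.004],"rotation":[0,-0.0016,0.23],"fingers":1},{"dp":[0.042,0.372,0.007],"rotation":[0,-0.0016,0.23],"fingers":1},{"dp":[0.036,0.383,0.007],"rotation":[0,-0.0016,0.23],"fingers":1},{"dp":[0.036,0.383,0.007],"rotation":[0,-0.0016,0.23],"fingers":1},{"dp":[0.036,0.383,0.007],"rotation":[0,-0.0016,0.23],"fingers":1}]'
python3 - <<'E'
from h import *
st()
for p in [(.5934,-.1808,.1923),(.5185,-.1849,.1923),(.5185,-.1849,.1793)]: print(goal(p,3.1))
E
```

```text
clock: 31.85
position: [0.6005, -0.1777, 0.3]
ee_rot: [-3.14, -0.088, -0.0]
force: [0.4, 0.9, -1.6]
width: 0.322
t 31.85 pos [ 0.6005 -0.1777  0.3   ] yaw 3.22 zdown [ 0.0003  0.0007 -1.    ] F [ 0.4463  0.9211 -1.5523] T [-0.0159 -0.1543 -0.0318] w 0.3223
(array([-0.0073,  0.0027,  0.1077]), array([-0.0007, -0.0003,  0.0021]))
(array([-0.0823,  0.0026,  0.1077]), array([-0.0007, -0.0003,  0.0021]))
(array([-0.0823,  0.0026,  0.1207]), array([-0.0007, -0.0003,  0.0021]))
```

```bash
python3 -m pendant '[{"dp":[-0.003,0.001,0.03],"rotation":[0,0,0],"fingers":1},{"dp":[-0.007,0.0027,0.065],"rotation":[0,0,0.002],"fingers":1},{"dp":[-0.007,0.0027,0.095],"rotation":[0,0,0.002],"fingers":1},{"dp":[-0.007,0.0027,0.1067],"rotation":[0,0,0.002],"fingers":1},{"dp":[-0.007,0.0027,0.1067],"rotation":[0,0,0.002],"fingers":1},{"dp":[-0.007,0.0027,0.1067],"rotation":[0,0,0.002],"fingers":1}]'
python3 - <<'E'
from h import *
st()
s,_=snap('scene','scene16.png');d,p=snap('side','side16.png')
print(goal((.5185,-.1849,.1933),3.1))
a=cv2.resize(s[80:240,110:230],None,fx=3.3,fy=3.3,interpolation=cv2.INTER_CUBIC)
b=cv2.resize(d[60:220,250:380],None,fx=3.3,fy=3.3,interpolation=cv2.INTER_CUBIC)
cv2.imwrite('pics/cmp16.png',np.hstack([a,b]))
E
```

```text
clock: 32.6
position: [0.5947, -0.1804, 0.1947]
ee_rot: [-3.14, -0.086, -0.004]
force: [0.1, 0.5, -1.5]
width: 0.329
t 32.6 pos [ 0.5947 -0.1804  0.1947] yaw 3.14 zdown [ 0.0024  0.0004 -1.    ] F [ 0.0575  0.5192 -1.5263] T [ 0.0093 -0.0535  0.0102] w 0.3288
(array([-0.0761,  0.    ,  0.0011]), array([-0.0001, -0.0023,  0.0003]))
```

View pics/cmp16.png

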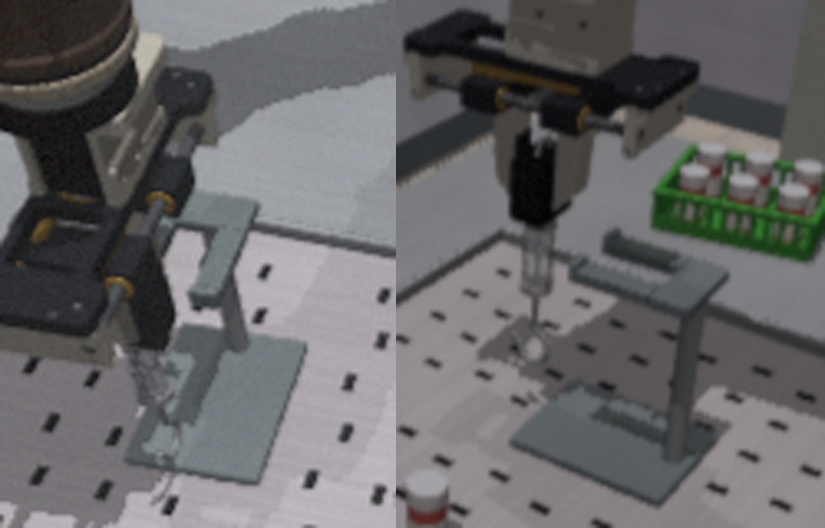

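```bash
python3 -m pendant '[{"dp":[-0.005,0,0.001],"rotation":[0,-0.002,0],"fingers":1},{"dp":[-0.015,0,0.001],"rotation":[0,-0.002,0],"fingers":1},{"dp":[-0.027,0,0.001],"rotation":[0,-0.002,0],"fingers":1},{"dp":[-0.04,0,0.001],"rotation":[0,-0.002,0],"fingers":1},{"dp":[-0.053,0,0.001],"rotation":[0,-0.002,0],"fingers":1},{"dp":[-0.064,0,0.001],"rotation":[0,-0.002,0],"fingers":1},{"dp":[-0.072,0,0.001],"rotation":[0,-0.002,0],"fingers":1},{"dp":[-0.0761,0,0.001],"rotation":[0,-0.002,0],"fingers":1},{"dp":[-0.0761,0,0.001],"rotation":[0,-0.002,0],"fingers":1},{"dp":[-0.0761,0,0.001],"rotation":[0,-0.002,0],"fingers":1}]'
python3 - <<'E'
from h import *
st()
print(goal((.5185,-.1849,.1793),3.1))
d,p=snap('side','side17.png');w,_=snap('wrist','wrist17.png')
b=cv2.resize(d[60:220,250:380],None,fx=3.3,fy=3.3,interpolation=cv2.INTER_CUBIC)
cv2.imwrite('pics/cmp17.png',b)
E
```

```text
clock: 33.95
position: [0.519, -0.1847, 0.1935]
ee_rot: [-3.14, -0.086, -0.001]
force: [-0.3, -0.3, -1.5]
width: 0.325
t 33.95 pos [ 0.519  -0.1847  0.1935] yaw 3.12 zdown [ 0.0007  0.0003 -1.    ] F [-0.2625 -0.2838 -1.4664] T [ 0.0169 -0.0726  0.0124] w 0.3252
(array([-0.0005,  0.0001,  0.0142]), array([-0.0002, -0.0007,  0.0004]))
```

View pics/cmp17.png

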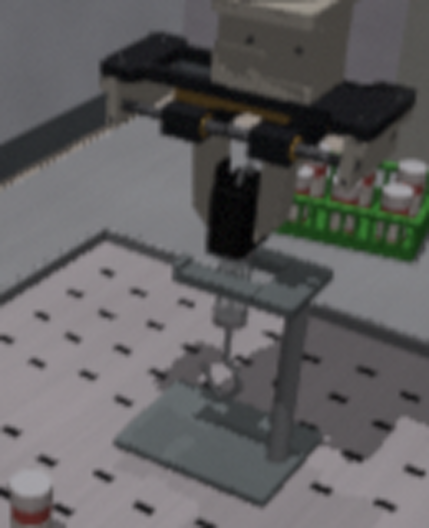

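No contact on the way in. I lower the last 14 mm gently.

```bash
python3 -m pendant '[{"dp":[-0.0003,0,0.003],"rotation":[0,0,0],"fingers":1},{"dp":[-0.0005,0,0.006],"rotation":[0,0,0],"fingers":1},{"dp":[-0.0005,0,0.009],"rotation":[0,0,0],"fingers":1},{"dp":[-0.0005,0,0.0115],"rotation":[0,0,0],"fingers":1},{"dp":[-0.0005,0,0.013],"rotation":[0,0,0],"fingers":1},{"dp":[-0.0005,0,0.014],"rotation":[0,0,0],"fingers":1},{"dp":[-0.0005,0,0.014],"rotation":[0,0,0],"fingers":1},{"dp":[-0.0005,0,0.014],"rotation":[0,0,0],"fingers":1}]'; python3 - <<'E'
from h import *
st()
im,_=snap('side','side18.png');st()
cv2.imwrite('pics/cmp18.png',cv2.resize(im[60:220,250:380],None,fx=3.3,fy=3.3,interpolation=cv2.INTER_CUBIC))
E
```

```text
clock: 35.05
position: [0.5184, -0.1847, 0.1794]
ee_rot: [-3.14, -0.086, -0.001]
force: [-0.9, 0.6, -1.7]
width: 0.328
t 35.05 pos [ 0.5184 -0.1847  0.1794] yaw 3.13 zdown [ 0.0007  0.0003 -1.    ] F [-0.9218  0.5518 -1.7097] T [ 0.0321 -0.13   -0.026 ] w 0.328
t 35.1 pos [ 0.5184 -0.1847  0.1794] yaw 3.13 zdown [ 0.0006  0.0003 -1.    ] F [ 0.6973  0.0928 -1.0053] T [-0.0245 -0.1275  0.0182] w 0.3249
```

View pics/cmp18.png

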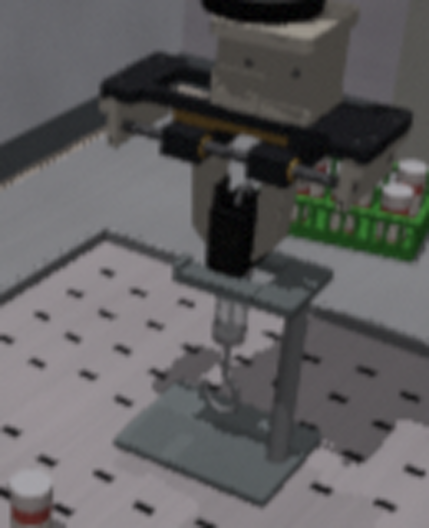

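```bash
python3 -m pendant '[{"dp":[0,0,0.0005],"rotation":[0,0,0],"fingers":1},{"dp":[0,0,0.001],"rotation":[0,0,0],"fingers":1},{"dp":[0,0,0.001],"rotation":[0,0,0],"fingers":1}]';python3 -m pendant '[{"dp":[0,0,0],"rotation":[0,0,0],"fingers":1}]'; python3 -c "
from h import *
st()"
```

```text
clock: 35.48
position: [0.5184, -0.1848, 0.1793]
ee_rot: [3.14, 0.086, 0.002]
force: [-4.2, 1.1, 8.7]
width: 0.327
clock: 35.6
position: [0.5185, -0.1848, 0.1795]
ee_rot: [3.14, 0.086, 0.002]
force: [-0.2, 0.0, -1.3]
width: 0.325
t 35.6 pos [ 0.5185 -0.1848  0.1795] yaw 3.13 zdown [ 0.0014 -0.0004 -1.    ] F [-0.2436  0.0022 -1.2684] T [-0.0074 -0.0919  0.0023] w 0.3252
```

It is seated on the fork: 1 mm of extra push met 9 N. I open the fingers.

```bash
python3 -m pendant '[{"dp":[0,0,0],"rotation":[0,0,0],"fingers":0.2},{"dp":[0,0,0],"rotation":[0,0,0],"fingers":0.0},{"dp":[0,0,0],"rotation":[0,0,0],"fingers":-0.3},{"dp":[0,0,0],"rotation":[0,0,0],"fingers":-1},{"dp":[0,0,0],"rotation":[0,0,0],"fingers":-1},{"dp":[0,0,0],"rotation":[0,0,0],"fingers":-1},{"dp":[0,0,0],"rotation":[0,0,0],"fingers":-1},{"dp":[0,0,0],"rotation":[0,0,0],"fingers":-1}]'; python3 - <<'E'
from h import *
im,_=snap('side','side19.png');st()
cv2.imwrite('pics/cmp19.png',cv2.resize(im[60:220,250:380],None,fx=3.3,fy=3.3,interpolation=cv2.INTER_CUBIC))
E
```

```text
clock: 36.6
position: [0.5186, -0.1848, 0.1795]
ee_rot: [3.14, 0.086, 0.002]
force: [-0.3, 0.5, 0.9]
width: 0.994
t 36.65 pos [ 0.5185 -0.1848  0.1795] yaw 3.13 zdown [ 0.0013 -0.0004 -1.    ] F [-0.2597 -0.7209 -0.4383] T [-0.0147 -0.1199 -0.0014] w 1.0005
```

View pics/cmp19.png

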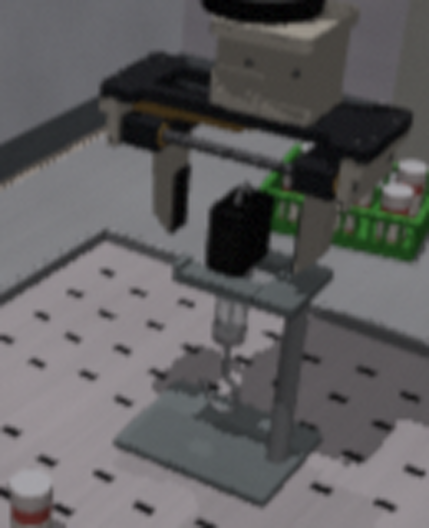

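Released and hanging in the fork. I withdraw upward and check everything.

```bash
python3 -m pendant '[{"dp":[0,0,-0.01],"rotation":[0,0,0],"fingers":-1},{"dp":[0,0,-0.03],"rotation":[0,0,0],"fingers":-1},{"dp":[0,0,-0.06],"rotation":[0,0,0],"fingers":-1},{"dp":[0,0,-0.1],"rotation":[0,0,0],"fingers":-1},{"dp":[0,0,-0.14],"rotation":[0,0,0],"fingers":-1},{"dp":[-0.05,0,-0.16],"rotation":[0,0,0],"fingers":-1},{"dp":[-0.1,0,-0.16],"rotation":[0,0,0],"fingers":-1},{"dp":[-0.12,0,-0.16],"rotation":[0,0,0],"fingers":-1},{"dp":[-0.12,0,-0.16],"rotation":[0,0,0],"fingers":-1},{"dp":[-0.12,0,-0.16],"rotation":[0,0,0],"fingers":-1}]'; python3 - <<'E'
from h import *
s,_=snap('scene','scene20.png');d,_=snap('side','side20.png');st()
d0=cv2.absdiff(d,cv2.imread('pics/side0.png'))
cv2.imwrite('pics/s20c.png',cv2.resize(s[180:270,280:400],None,fx=6,fy=6,interpolation=cv2.INTER_CUBIC))
cv2.imwrite('pics/d20c.png',cv2.resize(d[90:340,140:380],None,fx=2.4,fy=2.4,interpolation=cv2.INTER_CUBIC))
E
```

```text
clock: 37.9
position: [0.3996, -0.1911, 0.3396]
ee_rot: [3.14, 0.087, 0.003]
force: [0.4, 0.5, -0.4]
width: 0.996
t 38.0 pos [ 0.3996 -0.191   0.3392] yaw 3.19 zdown [ 0.0014  0.0003 -1.    ] F [ 0.8173 -0.2345  0.159 ] T [-0.0424 -0.0984  0.0507] w 1.0026
```

View pics/scene20.png

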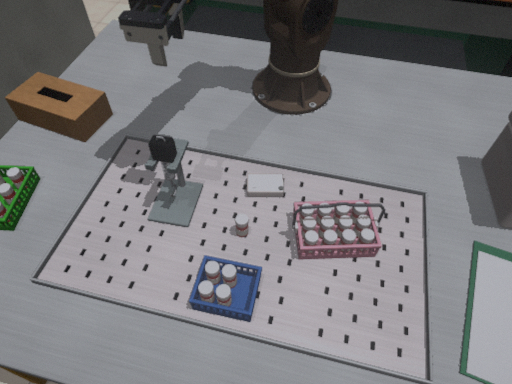

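View pics/s20c.png

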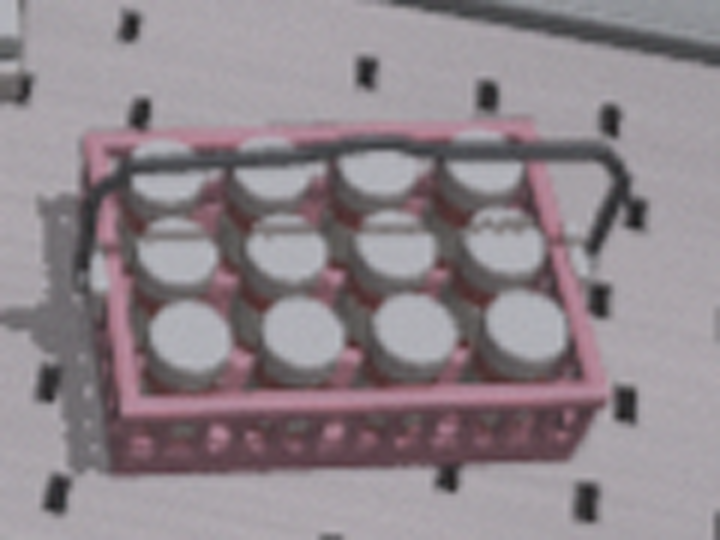

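View pics/d20c.png

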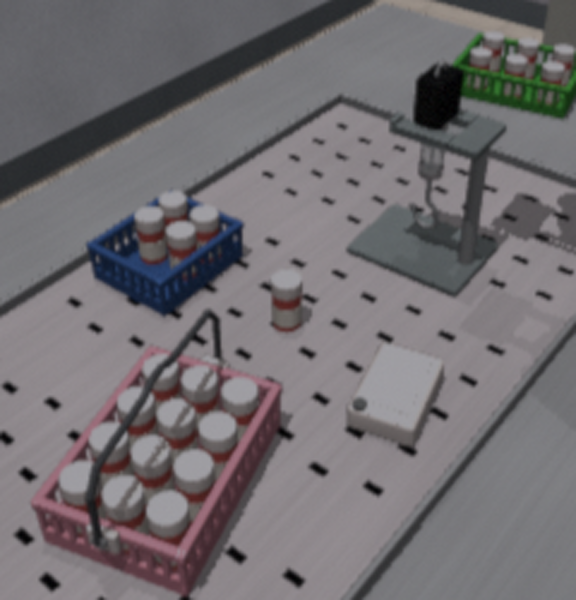

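```bash
python3 - <<'E'
from h import *
rim([f1(122,412),f1(605,398),f1(533,122),f1(85,133)],[None,f2(62,402),f2(345,500),f2(525,183)])
for k,(x,y,w,h) in {'scale+stand':(300,100,80,110),'blue':(170,160,80,60),'vial':(245,195,30,40),'brick':(280,230,50,45)}.items():
    print(k,cv2.phaseCorrelate(*[cv2.imread(f'pics/side{i}.png',0)[y:y+h,x:x+w].astype(np.float32) for i in(0,20)]))
st(); print(arm.sign_off())
E
```

```text
origin mm [514.3353 194.7267   6.0904] yaw,pitch,roll deg [16.4507  1.3005  0.2607] rms px 0.3846852515422449
scale+stand ((0.03281793900764285, 0.023867679285075383), 0.9382862273852031)
blue ((0.013487008766375652, -0.01994798735652381), 1.014450168510278)
vial ((0.029184159241054886, 0.03865348092054788), 0.9969740962982178)
brick ((-0.039263322179646565, 0.5878908985502527), 0.9818615129258897)
t 38.0 pos [ 0.3996 -0.191   0.3392] yaw 3.19 zdown [ 0.0014  0.0003 -1.    ] F [ 0.8173 -0.2345  0.159 ] T [-0.0424 -0.0984  0.0507] w 1.0026
the job is handed in; nothing more can be done
None
```

The carrier was weighed, set back where it stood and unhooked, and the scale was hung back in its stand; I handed the job in at 38 s.

- **Reading:** the carrier hung by the scale alone for about 3.5 s, still, within 0.5° of level and about 10.5 mm clear of the tray. The load was about 6 N, so roughly 0.6 kg by the wrist force. The hook was drawn about 26 mm, well short of its 54 mm stop.
- **Second lift:** on the first lift the carrier hung 2–3° out of level and about 5 mm to one side, because the hook hung about 5 mm off the tool axis. I lowered it onto its spot, moved the hand 5 mm and raised it again for the reading.
- **Final checks:** the carrier was back within about 1 mm and 0.1° of yaw of its start, with its handle left upright. The scale and stand, blue basket and loose vial matched their starting pictures to within 0.05 px.
- **Disagreements:** the brick's patch in the side view differed by 0.6 px. I put this down to a shadow, since nothing went near it, but did not check further. The last fit also showed 1.3° of pitch on the seated carrier; the starting pictures gave 1.0°, so I take it as fitting error.
- **Extra push:** while testing that the scale was seated in the fork, I pressed it down with about 9 N for an instant.

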